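Set up the sherd-washing station

TASK

Get the sherd-washing station ready: move the red blanking plug from the port to the free hole of the wooden stand, stand the widest sieving pot in the round drip dish and nest every other sieving pot on the bench inside it in size order, each standing flat inside the next larger one present. Only when all are nested, take the spout from the stand, drop its threaded stub into the port with the pipe over the bush's red dot, screw it in clockwise until it grows stiff, and stop with its mouth over the centre of the dish. Leave the mended bowl, the glue jar and the tape where they are.

Things in the scene. Friction and masses are not known exactly. Their poses are not given: they have to be found in the camera images.
- pot_xl_mid (a point): green plastic sieving pot (widest and lowest), open round pot 160 mm outside diameter over the upper 70 % of its height (the lower part tapers to 125 mm), 40 mm tall, upright wall 8 mm thick, floor 6 mm thick; it can be lifted by pinching the wall at the rim. This point lies on its axis half-way up (20 mm above its underside); z up.
- pot_l_mid (a point): grey plastic sieving pot (second widest), open round pot 120 mm outside diameter over the upper 70 % of its height (the lower part tapers to 94 mm), 58 mm tall, upright wall 8 mm thick, floor 6 mm thick; it can be lifted by pinching the wall at the rim. This point lies on its axis half-way up (29 mm above its underside); z up. May be absent. When nested its rim stands 24 mm (one size) above the rim of the next size up.
- pot_m_mid (a point): blue plastic sieving pot (third), open round pot 84 mm outside diameter over the upper 70 % of its height (the lower part tapers to 66 mm), 76 mm tall, upright wall 8 mm thick, floor 6 mm thick; it can be lifted by pinching the wall at the rim. This point lies on its axis half-way up (38 mm above its underside); z up. May be absent. When nested its rim stands 24 mm (one size) above the rim of the next size up.
- pot_s_mid (a point): yellow plastic sieving pot (narrowest and tallest), open round pot 52 mm outside diameter over the upper 70 % of its height (the lower part tapers to 41 mm), 94 mm tall, upright wall 8 mm thick, floor 6 mm thick; it can be lifted by pinching the wall at the rim. This point lies on its axis half-way up (47 mm above its underside); z up. May be absent. When nested its rim stands 24 mm (one size) above the rim of the next size up.
- dish_floor (a point): round white drip dish fixed to the bench, 176 mm across, floor 4 mm thick, lip 12 mm high with 164 mm inside diameter, a dark spot at its centre. This point is the centre of its floor's top face. The lip keeps the widest pot within about 20 mm of the centre.
- spout_grip (a point): loose spout, 220 g: upright grey column 30 mm (its x) by 26 mm (its y), 82 mm tall, on a 6 mm thick flange 36 mm across. This point: on the column's axis, 20 mm below its top, 68 mm above the flange's underside, 92 mm above the stub's tip; z up, x towards the mouth. A bent steel pipe leaves towards +x from 10 mm below this point. Pinch the column across y (26 mm).
- spout_foot (a point): lower tip of the spout's brass threaded stub, which is 20 mm (spout's x) by 14 mm (y), 24 mm long from tip to flange, the last 6 mm tapered to 16 by 10 mm; axes as spout_grip.
- spout_mouth (a point): downward mouth at the end of the spout's bent pipe (16 mm thick), 130 mm out along the spout's x and 26 mm below spout_grip; the pipe's highest part is 19 mm above spout_grip.
- holder: wooden stand fixed to the bench, 140 mm (its x) by 60 by 34 mm, origin at the centre of its underside. The spout starts upright in its slot at x = +40 mm, pipe pointing along the stand's +x, flange resting on its top, stub 24 mm deep (lift straight up). A free round hole lies at x = -40 mm.
- plug_hole (a point): centre of the mouth of the stand's round hole, 20 mm across, 28 mm deep, in its top face, 34 mm above the bench.
- plug_mid (a point): blanking plug: red round knob 24 mm across and 28 mm tall on a steel flange (30 mm across, 4 mm) with a round steel peg (14 mm thick, 20 mm long) under it. Starts with its peg in the bush's slot, flange on the bush; it lifts out freely. This point is the centre of the knob, 18 mm above the flange's underside, 38 mm above the peg's tip. z up.
- port_axis (a point): clamped blue pipe port, 60 mm across, 94 mm tall, on an 80 mm square base plate bolted to the bench; this point lies on its axis 100 mm above the bench, where the bush's top is at the start.
- bush_mouth (a point): centre of the mouth of the slot in the brass bush (37 mm square) that carries the port's thread. Slot 22.6 mm along its x by 16.6 mm, 30 mm deep. x points to the red dot: the stub goes in with the pipe pointing that way (half a turn round also fits but ends facing wrong) until the flange rests on the bush. z up. It sinks 1.9 mm per rad.
- bush (a joint): turn of the bush in the thread, rad, growing clockwise seen from above (screwing in). Starts at 0 to 0.35. The spout turns it with up to 0.12 rad of play. Easy at first (0.06 N m), ever stiffer: 0.36 N m at 1.9, 0.44 at 2.4. Stays where left up to 2.7; stop at 2.9. The pipe faces the dish centre at about 2.2 to 2.6; this may take two grasps.
- mended_bowl: bystander: terracotta bowl, 120 mm across, 60 mm tall; origin under its centre.
- glue_jar: bystander: small jar, 48 mm across, 80 mm tall; origin under its centre.
- tape: bystander: roll of yellow tape lying flat, 90 mm across, 20 mm tall; origin under its centre.
Things that resemble listed ones, but are neither listed nor needed, are in the scene too. What is shaped like the part that bears pot_s_mid but green is not meant.

How it is judged:
By the outcome, as a careful person would: the job done as asked, in the order asked, and still so for the second after the job is handed in, with the robot touching nothing.
Of pot_l, pot_m, pot_s only 1 to 3 are there at a start; the rules pass over those that are not, and their reading is None.
At some moment in a run one of pot_l may be knocked a few centimetres aside while the robot is not near it.
It also fails if it takes over 210 s, if anything falls off the work surface, if the arm or the gripper's body presses on something with over 40 N, if the wrist force passes 120 N, or if a joint passes its speed limit or range.

ROBOT

A 6-joint arm with a two-finger parallel gripper is mounted at the origin on the work surface. World frame = base frame: x ahead of the robot, y to its left, z up, the work surface at z = 0. Lengths are in m, angles in rad, forces in N, time in s.
With the tool pointing down it reaches from about 0.25 to 0.725 m from the base axis. Payload 4 kg.
Tool frame: the origin (TCP) lies midway between the tips of the shut fingers; the grasp point (between the pads) lies bot.tcp_to_grasp behind it (bot.tcp_to_grasp is the distance from the TCP to the grasp point, in m); z points along the fingers, y is the line along which they close (so a half turn about z gives the same grasp; the last joint's range is limited). The gripper opens to 85 mm and grips with 20 to 120 N. Pads are 22 mm wide; open, the fingers measure 114 mm over their backs; the gripper's body (76 mm by 85 mm) begins 54 mm behind the grasp point. The pads swing forward as they close: fully open they stand 13 mm farther back than shut.
Start: joints at [1.346, 0.241, 0.005, 1.335, 0, 1.571], TCP at [0.111, 0.487, 0.231] pointing down, gripper open.
Joint ranges: [-2.72, 2.72], [-1.05, 1.87], [-1.09, 1.28], [-1.99, 2.15], [-1.42, 1.44], [-3.14, 3.14]. Speed limits (rad/s): [2.79, 2.79, 3.14, 3.14, 3.14, 3.14].

INTERFACE

Orientations are given as a unit quaternion [x, y, z, w].
In Python, from workcell import readout, camera, bot gives the robot as it stands. The module is installed in compiled form; this text tells all that it offers.
- The arm moves only by the tool jog_arm, never from a script. Its argument "motion" is a list of rows, each an object of numbers: "x", "y", "z": the shift along the tool's x, y, z in mm; "spin": the turn about the tool's z in degrees; "fingers": the closure, from -1 (fully open) to 1 (shut). A call has 1 to 8 rows; each row is the pose to reach, as a shift and turn from the pose commanded when the call began, along the tool's axes at that moment; what a row does not reach only later rows make up. A row lasts 1/8 s, in which the tool goes at most 62.5 mm and 10.7 degrees, less where a joint would pass 70% of its speed; a pose out of reach is approached as far as the arm can. A call with a gripper value outside its range is refused whole. The fingers move at their own pace and stop on an object; the grip force is fixed at half the most. Time passes only in rows, so rows that repeat a pose let the fingers close. It gives the time, the measured TCP pose, the force, the opening and the grip force at its end, in the units of the state.
- readout.get_obs(): the state, without advancing time (a new reading comes with each control period).
- camera(name): name is "side" or "top"; returns a dict with "pixels" (384x512x3 uint8, red, green, blue), "K" (3x3 intrinsics, pixels), "dist" ([k1, k2, p1, p2, k3] as OpenCV has them; the pictures are not rectified), "rvec" (rotation vector, rad) and "tvec" (3), from world to camera coordinates, as OpenCV has them. Camera axes: x right, y down, z forward; pixel columns grow to the right and rows downward; lengths in m; the calibration is good to about 2 mm. A picture is of the moment at which its call begins. There is no depth.
- bot.job_done(): hands the job in; it is judged then, once.
The state is a dict: "clock": time; "joint_pos": joint angles; "joint_vel": joint speeds; "tau": joint torques, N m; "eef_pos": TCP position; "tool_rot": TCP orientation; "ft_force": force on the tool from outside, world axes, zero at the start; "ft_torque": the same for the moment, N m; "grip_width": finger opening in m; "grasp_force": force on a finger pad.
Only numpy, scipy, OpenCV 4.12 (cv2) and the standard library are available. Lean on these libraries where they do the work, as an engineer would, in place of code of your own. Each camera call takes 0.05 s, during which the arm holds its last target. There are 200 camera calls.

## Working session

There is one attempt and no reset: what is moved stays moved. The work goes in short steps, Python scripts to look and compute and a tool call to move; the robot and the scene stay as the last step left them, time stands still between calls to the robot, and variables do not carry over. Pictures are saved under pics/ and viewed, at most 14 in all, crops included, and the job is handed in when it is done.

Besides the shell and the picture viewer there is one more tool, called after "Emit:" by a JSON object that holds its "method" and its "body". jog_arm: Moves the arm, as the interface text tells. Its arguments: {"type":"object","properties":{"motion":{"type":"array"}},"required":["motion"]}

```bash
mkdir -p pics; cat > h.py <<'E'
import numpy as np, cv2
from workcell import readout, camera, bot
def cam(n):
    c=camera(n); c['R']=cv2.Rodrigues(np.array(c['rvec'],float))[0]; c['t']=np.array(c['tvec'],float).ravel()
    c['K']=np.array(c['K'],float); c['d']=np.array(c['dist'],float); return c
def save(c,n,box=None,s=1):
    im=c['pixels'][:,:,::-1]
    if box: im=im[box[1]:box[3],box[0]:box[2]]
    cv2.imwrite('pics/'+n+'.png',cv2.resize(im,None,fx=s,fy=s,interpolation=cv2.INTER_CUBIC))
def ray(c,uv):
    p=cv2.undistortPoints(np.array(uv,float).reshape(-1,1,2),c['K'],c['d']).reshape(-1,2)
    d=np.c_[p,np.ones(len(p))]@c['R']; return -c['R'].T@c['t'],d
def onz(c,uv,z):
    o,d=ray(c,uv); return o+d*((z-o[2])/d[:,2])[:,None]
def proj(c,P):
    return cv2.projectPoints(np.array(P,float).reshape(-1,1,3),np.array(c['rvec'],float),c['t'],c['K'],c['d'])[0].reshape(-1,2)
E
python3 - <<'E'
from h import *
for n in('top','side'):
    c=cam(n); save(c,n+'0',None,1.5); print(n,-c['R'].T@c['t'],c['R'][2],c['K'][0,0])
print(readout.get_obs(), bot.tcp_to_grasp)
E
```

```text
top [0.36320146 0.01532017 1.37411367] [ 0.14883872  0.01270512 -0.98877986] 394.57960421720315
side [0.42575889 1.0712843  0.92590834] [ 0.07735971 -0.78508755 -0.6145348 ] 482.6202302680526
{'clock': 0.1, 'joint_pos': array([1.34597925e+00, 2.41344914e-01, 3.87646452e-03, 1.33522285e+00,
       4.90532252e-05, 1.57080702e+00]), 'joint_vel': array([ 0.00010995, -0.00064765,  0.00312724,  0.00134353,  0.00153065,
        0.00024163]), 'tau': array([-4.19856788e-04, -3.73138154e+01,  2.53009969e+01,  1.08571211e-02,
       -1.51632963e-05, -1.65089335e-05]), 'eef_pos': array([0.11132322, 0.48686853, 0.23050505]), 'tool_rot': array([ 1.12177244e-01,  9.93687762e-01, -9.38757504e-04, -1.30648354e-04]), 'ft_force': array([0.25149447, 0.1333823 , 0.53031709]), 'ft_torque': array([-0.00632103, -0.02680081, -0.01184155]), 'grasp_force': 0.0, 'grip_width': 0.0852776789329114} 0.0187
```

View pics/top0.png

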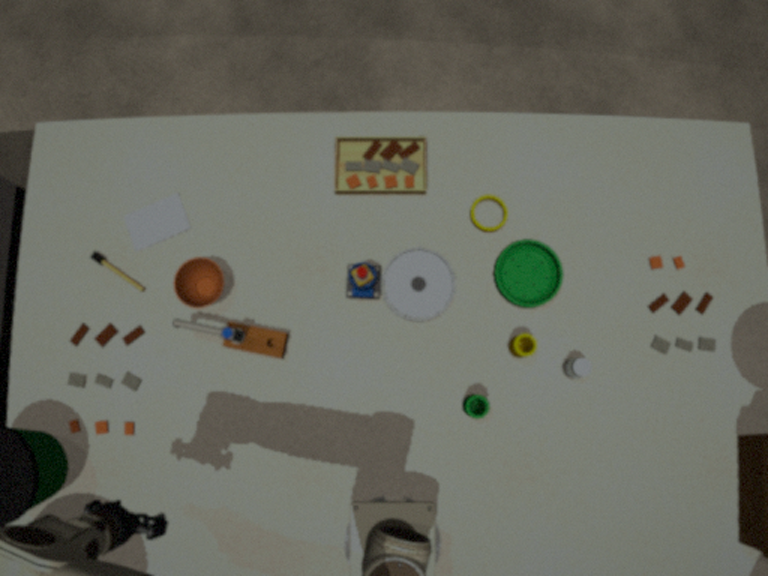

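View pics/side0.png

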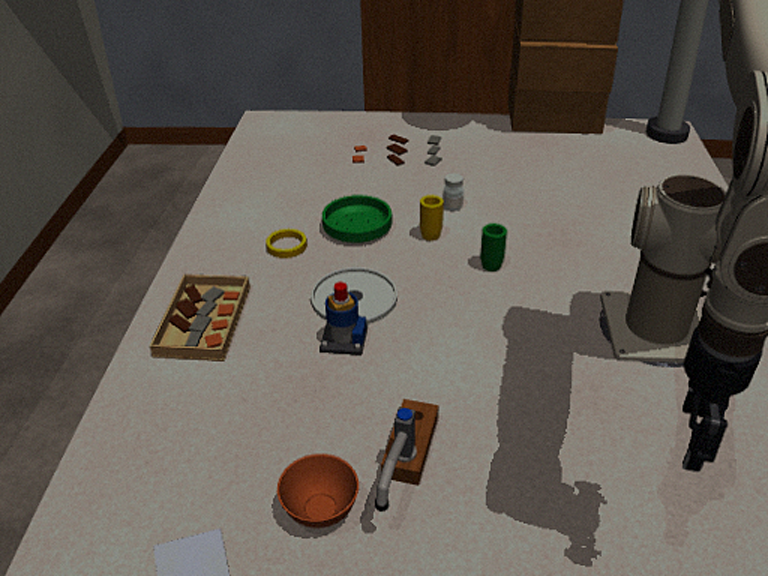

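The top view (shown at 1.5x) shows these, with pixel positions:
- Green wide pot at (527,273), yellow pot at (524,345), and dish at (419,284).
- Port with the red plug at (362,272), and stand at (257,340) with the spout at (230,333) pointing left.
- Bowl at (199,283), tape at (489,213), and jar at (577,368).

The tall green pot at (477,405) is the lookalike of pot_s. I see no grey or blue pot.

```bash
cat > m.py <<'E'
from h import *
def blob(c,lo,hi,box,minA=8):
    hsv=cv2.cvtColor(c['pixels'],cv2.COLOR_RGB2HSV); m=cv2.inRange(hsv,np.array(lo),np.array(hi))
    k=np.zeros_like(m); x0,y0,x1,y1=box; k[y0:y1,x0:x1]=m[y0:y1,x0:x1]
    return k
def big(k):
    cs=cv2.findContours(k,cv2.RETR_EXTERNAL,cv2.CHAIN_APPROX_NONE)[0]
    return max(cs,key=cv2.contourArea)
def circ(c,cont,z):
    P=onz(c,cont.reshape(-1,2),z)[:,:2].astype(np.float32)
    (x,y),r=cv2.minEnclosingCircle(P); m=cv2.fitEllipse(P)
    return np.round([x,y,r],4),np.round(m[0]+m[1],4)
E
python3 - <<'E'
from m import *
t=cam('top'); s=cam('side')
print('XL',circ(t,big(blob(t,(45,100,30),(85,255,255),(320,150,385,215))),.04))
print('XLside',circ(s,big(blob(s,(45,100,30),(85,255,255),(200,120,270,170))),.04))
print('S',circ(t,big(blob(t,(22,120,60),(36,255,255),(335,215,362,242))),.094))
print('greenS',circ(t,big(blob(t,(45,100,30),(85,255,255),(300,255,335,285))),.094))
k=big(blob(t,(0,140,60),(8,255,255),(225,165,260,205))); print('plug',circ(t,k,.132))
k=big(blob(s,(0,140,60),(8,255,255),(215,180,240,205)));print('plug side',k.reshape(-1,2).mean(0),cv2.boundingRect(k))
k=blob(t,(0,0,0),(180,255,90),(268,178,290,200)); print('dishspot',circ(t,big(k),.004))
k=big(blob(t,(3,90,60),(20,255,255),(145,205,200,245)));r=cv2.minAreaRect(onz(t,k.reshape(-1,2),.034)[:,:2].astype(np.float32)*1000);print('holder',r)
k=big(blob(t,(100,120,40),(125,255,255),(140,210,170,232)));print('spouttop',circ(t,k,.122))
k=big(blob(s,(100,120,40),(125,255,255),(255,265,285,290)));print('spouttop side',circ(s,k,.122))
a=t['pixels'][165:205,225:260,::-1]; b=t['pixels'][200:250,110:200,::-1]
cc=s['pixels'][180:240,205:255,::-1]; d=s['pixels'][260:345,240:300,::-1]
out=np.zeros((560,800,3),np.uint8)
def put(i,x,y,w,h):
    f=min(w/i.shape[1],h/i.shape[0]); j=cv2.resize(i,None,fx=f,fy=f,interpolation=cv2.INTER_CUBIC); out[y:y+j.shape[0],x:x+j.shape[1]]=j
put(a,0,0,400,300);put(b,0,310,400,250);put(cc,400,0,400,300);put(d,400,310,200,250)
put(t['pixels'][215:285,300:400,::-1],580,310,220,240)
cv2.imwrite('pics/crop1.png',out)
E
```

```text
XL (array([ 0.6121, -0.3128,  0.08  ]), array([ 0.6117, -0.3129,  0.1528,  0.1571]))
XLside (array([ 0.6127, -0.2941,  0.0977]), array([ 0.6132, -0.2949,  0.1559,  0.1927]))
S (array([ 0.4403, -0.2832,  0.0295]), array([ 0.4426, -0.2836,  0.0476,  0.0568]))
greenS (array([ 0.3125, -0.1776,  0.0267]), array([ 0.3129, -0.178 ,  0.0466,  0.0518]))
plug (array([0.5952, 0.0682, 0.0121]), array([0.5955, 0.0671, 0.0199, 0.0222]))
plug side [227.12820513 193.69230769] (223, 188, 9, 13)
dishspot (array([ 0.5928, -0.0606,  0.0162]), array([ 0.5923, -0.0605,  0.029 ,  0.0305]))
holder ((458.7184143066406, 313.3555603027344), (142.15223693847656, 60.2381477355957), 79.3617935180664)
spouttop (array([0.4661, 0.3562, 0.0101]), array([0.4659, 0.3557, 0.0167, 0.0189]))
spouttop side (array([0.4677, 0.3554, 0.0117]), array([0.4679, 0.3556, 0.0204, 0.022 ]))
```

View pics/crop1.png

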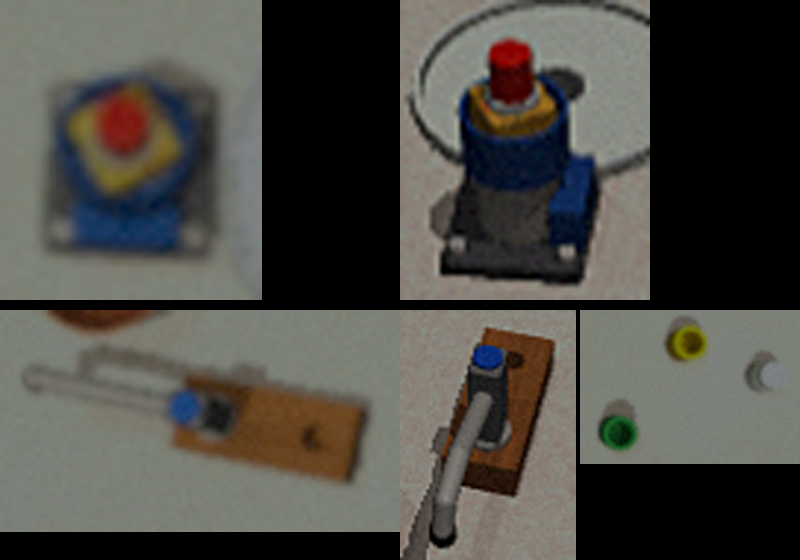

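The crops confirm the choices:
- The real pot_s is yellow. The green one below it at full-frame (318,270) is the decoy.
- The red knob is on the brass bush, and the red dot isn't visible yet.
- The spout has a blue cap and its pipe points to +y.
- The stand's hole is at about (180,229).

The XL side fit includes the pot's wall, so I'll use the top-view value.

```bash
cat > plan.py <<'E'
import sys
from h import *
from scipy.spatial.transform import Rotation as Ro
def plan(pos,yaw=None):
    o=readout.get_obs(); R=Ro.from_quat(o['tool_rot']).as_matrix(); 
    d=R.T@(np.array(pos)-o['eef_pos'])*1000
    cy=np.degrees(np.arctan2(R[1,1],R[0,1])); sp=0 if yaw is None else -((yaw-cy+180)%360-180)
    print('x %.1f y %.1f z %.1f spin %.1f | eyyaw %.1f tcp %s j6 %.1f w %.4f F %s g %.0f t %.1f'%(*d,sp,cy,np.round(o['eef_pos'],4),np.degrees(o['joint_pos'][5]),o['grip_width'],np.round(o['ft_force'],1),o['grasp_force'],o['clock']))
if __name__=='__main__':
    a=[float(v) for v in sys.argv[1:]]; plan(a[:3],a[3] if len(a)>3 else None)
E
python3 - <<'E'
from m import *
t=cam('top'); s=cam('side')
print('plug side',onz(s,[[227.1,193.9]],.118), 'top',onz(t,[[241.5,180.7]],.132))
for c,b in((t,(174,222,188,236)),(s,(272,268,286,284))):
    g=cv2.cvtColor(c['pixels'],cv2.COLOR_RGB2GRAY)[b[1]:b[3],b[0]:b[2]]
    k=(g<0.62*np.median(g)).astype(np.uint8); n,l,st,ce=cv2.connectedComponentsWithStats(k)
    for i in range(1,n):
        if st[i,4]>4: print(st[i],ce[i]+b[:2],onz(c,[ce[i]+b[:2]],.034))
E
python3 plan.py .5955 .0675 .18 169.4
```

```text
plug side [[0.59847683 0.06941611 0.118     ]] top [[0.59732628 0.06504072 0.132     ]]
[ 0  6 10 10 41] [277.34146341 278.09756098] [[0.45265982 0.28428273 0.034     ]]
x -565.5 y -301.2 z 51.2 spin -92.3 | eyyaw 77.1 tcp [0.1114 0.4872 0.231 ] j6 90.0 w 0.0854 F [-0.2  0.1 -0.3] g 0 t 0.3
```

Emit:
{"method": "jog_arm", "body": {"motion": [{"x":-280,"y":-150,"z":0,"spin":-80},{"x":-280,"y":-150,"z":0,"spin":-80},{"x":-280,"y":-150,"z":0,"spin":-80},{"x":-280,"y":-150,"z":0,"spin":-80},{"x":-280,"y":-150,"z":0,"spin":-80},{"x":-280,"y":-150,"z":0,"spin":-80},{"x":-280,"y":-150,"z":0,"spin":-80},{"x":-280,"y":-150,"z":0,"spin":-80}]}}

```text
validation failed for argument at $.mo...
```

```bash
python3 plan.py .597 .0675 .17 169.4
python3 - <<'E'
from m import *
t=cam('top'); s=cam('side')
for c,b in((t,(170,218,192,240)),(s,(272,262,292,284))):
    g=cv2.cvtColor(c['pixels'],cv2.COLOR_RGB2GRAY)[b[1]:b[3],b[0]:b[2]]; print(b); print(g)
save(t,'top1',None,1.5)
E
```

```text
x -566.9 y -300.9 z 61.2 spin -92.3 | eyyaw 77.1 tcp [0.1114 0.4872 0.231 ] j6 90.0 w 0.0854 F [-0.2  0.1 -0.3] g 0 t 0.3
(170, 218, 192, 240)
[[ 75  78  83  84  84  81  85  89  93  95  97  94  97 103 109 108 108 115
  114 116 119 122]
 [ 76  72  76  74  77  80  80  81  84  88  88  89  87  88  96  90  97  96
   98  98 105 112]
 [ 78  79  76  74  74  69  77  76  78  79  80  79  83  80  83  86  89  88
   92  90  94  96]
 [ 75  78  74  77  77  73  77  77  76  78  76  75  75  79  79  78  82  80
   81  84  84  79]
 [ 76  76  75  79  78  76  79  77  76  79  78  74  75  78  79  79  79  77
   80  77  73  68]
 [ 71  77  78  76  77  73  78  75  78  76  79  80  81  78  79  78  76  78
   80  76  65  54]
 [ 73  73  75  77  73  74  78  74  76  77  74  76  75  80  77  80  81  79
   79  72  63  48]
 [ 74  71  74  79  75  76  74  74  73  69  64  70  75  77  75  76  77  81
   79  73  54  48]
 [ 75  71  73  70  75  76  73  74  63  52  40  59  70  75  77  78  77  78
   77  67  51  57]
 [ 70  70  72  73  73  73  70  67  52  40  47  63  69  74  76  75  75  76
   74  64  53  64]
 [ 74  73  70  73  73  78  
[... 2281 characters left out ...]
  65  61
   49  39]
 [ 38  41  51  61  24  29  24  22  14  32  47  63  57  59  65  65  63  63
   45  33]
 [ 39  39  34  56  16  31  27  24  12  22  43  62  61  61  64  70  56  60
   36  34]
 [ 41  25  42  54  24  28  26  18  19  31  56  66  59  60  64  63  58  53
   13  33]
 [ 18  57  69  20  24  35  24  20  33  57  63  64  59  59  64  61  66  55
   16  51]
 [ 80  79  65  19  35  65  62  56  56  55  61  63  52  60  66  64  66  35
    6  53]
 [ 74  73  46  26  31  67  62  60  54  56  65  61  60  63  63  70  57  42
   23  84]
 [ 68  58  27  23  34  70  64  56  58  66  62  64  62  64  58  62  52  13
   21  83]
 [ 26  27  22  28  39  59  58  56  57  61  59  56  60  57  59  58  50  10
   53 109]]
```

View pics/top1.png

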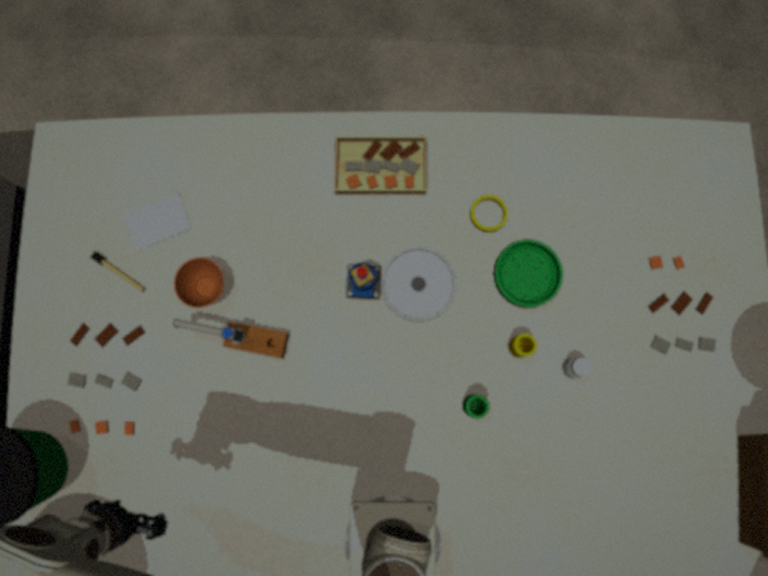

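The move was refused by validation, so this picture matches the first one, with the same objects and the arm at the lower left. I'll retry with every field included.

Emit:
{"method": "jog_arm", "body": {"motion": [{"x":-280,"y":-150,"z":0,"spin":-80,"fingers":-1},{"x":-280,"y":-150,"z":0,"spin":-80,"fingers":-1},{"x":-280,"y":-150,"z":0,"spin":-80,"fingers":-1},{"x":-280,"y":-150,"z":0,"spin":-80,"fingers":-1},{"x":-280,"y":-150,"z":0,"spin":-80,"fingers":-1},{"x":-280,"y":-150,"z":0,"spin":-80,"fingers":-1},{"x":-280,"y":-150,"z":0,"spin":-80,"fingers":-1},{"x":-280,"y":-150,"z":0,"spin":-80,"fingers":-1}]}}

```text
clock: 1.4
eef_pos: [0.3517, 0.278, 0.2313]
tool_rot: [-0.538, 0.843, 0.0, 0.0]
ft_force: [-0.9, 0.0, -0.5]
grip_width: 0.0857
grasp_force: 0.0
```

```bash
python3 plan.py .597 .0675 .17 169.4
python3 - <<'E'
from m import *
t=cam('top'); s=cam('side')
print(onz(t,[[179.8,228.7]],.034),onz(s,[[278.5,276.5]],.034))
E
```

```text
x 87.5 y -311.2 z 61.3 spin -14.3 | eyyaw 155.1 tcp [0.3517 0.278  0.2313] j6 -26.8 w 0.0857 F [-0.9  0.  -0.5] g 0 t 1.4
[[0.44899706 0.27895582 0.034     ]] [[0.45008108 0.2789522  0.034     ]]
```

Emit:
{"method": "jog_arm", "body": {"motion": [{"x":87,"y":-311,"z":30,"spin":-14,"fingers":-0.3},{"x":87,"y":-311,"z":30,"spin":-14,"fingers":-0.3},{"x":87,"y":-311,"z":30,"spin":-14,"fingers":-0.3},{"x":87,"y":-311,"z":30,"spin":-14,"fingers":-0.3},{"x":87,"y":-311,"z":30,"spin":-14,"fingers":-0.3},{"x":87,"y":-311,"z":30,"spin":-14,"fingers":-0.3},{"x":87,"y":-311,"z":61,"spin":-14,"fingers":-0.3},{"x":87,"y":-311,"z":61,"spin":-14,"fingers":-0.3}]}}

```text
clock: 2.5
eef_pos: [0.5936, 0.0676, 0.1675]
tool_rot: [-0.634, 0.773, 0.002, -0.003]
ft_force: [0.1, 0.1, 0.2]
grip_width: 0.0554
grasp_force: 0.0
```

```bash
python3 plan.py .597 .0675 .108 169.4
python3 - <<'E'
from m import *
s=cam('side');save(s,'side2',(180,120,310,220),5)
E
```

```text
x -0.7 y -3.7 z 59.4 spin -0.7 | eyyaw 168.7 tcp [0.5936 0.0676 0.1675] j6 -72.2 w 0.0554 F [0.1 0.1 0.2] g 0 t 2.5
```

View pics/side2.png

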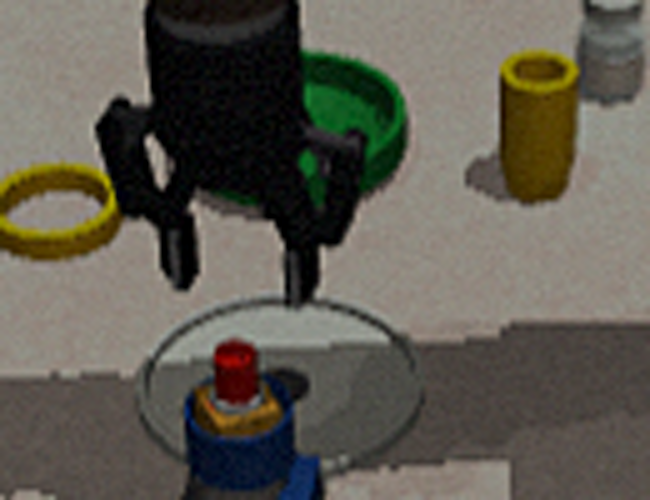

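The side crop shows the open fingers at crop columns 178 and 302, which puts their centre at about 240. That is over the red knob at (236,370), so I'll descend and grasp it.

Emit:
{"method": "jog_arm", "body": {"motion": [{"x":0,"y":-2,"z":30,"spin":0,"fingers":-0.3},{"x":0,"y":-2,"z":60,"spin":0,"fingers":-0.3},{"x":0,"y":-2,"z":60,"spin":0,"fingers":-0.3},{"x":0,"y":-2,"z":60,"spin":0,"fingers":1},{"x":0,"y":-2,"z":60,"spin":0,"fingers":1},{"x":0,"y":-2,"z":60,"spin":0,"fingers":1},{"x":0,"y":-2,"z":60,"spin":0,"fingers":1},{"x":0,"y":-2,"z":60,"spin":0,"fingers":1}]}}

```text
clock: 3.55
eef_pos: [0.599, 0.0679, 0.1128]
tool_rot: [-0.635, 0.772, -0.001, 0.002]
ft_force: [0.1, 1.4, 6.2]
grip_width: 0.022
grasp_force: 58.6
```

```bash
python3 plan.py .597 .0675 .20 169.4
python3 - <<'E'
from m import *
s=cam('side');t=cam('top')
k=big(blob(s,(0,140,60),(8,255,255),(215,170,245,210)));print(cv2.boundingRect(k))
E
```

```text
x 0.6 y 1.5 z -87.2 spin -0.5 | eyyaw 168.9 tcp [0.599  0.0679 0.1128] j6 -72.4 w 0.0220 F [0.1 1.4 6.2] g 59 t 3.5
(223, 188, 7, 13)
```

Emit:
{"method": "jog_arm", "body": {"motion": [{"x":0,"y":0,"z":-40,"spin":0,"fingers":1},{"x":0,"y":0,"z":-80,"spin":0,"fingers":1},{"x":0,"y":0,"z":-80,"spin":0,"fingers":1},{"x":0,"y":0,"z":-80,"spin":0,"fingers":1}]}}

```text
clock: 4.15
eef_pos: [0.5972, 0.0675, 0.19]
tool_rot: [-0.635, 0.772, 0.0, -0.0]
ft_force: [-0.4, -0.0, -0.5]
grip_width: 0.0216
grasp_force: 59.4
```

```bash
python3 plan.py .450 .2768 .12 169.4
python3 - <<'E'
from m import *
s=cam('side');t=cam('top')
save(s,'side3',(190,120,280,240),4.5);o=readout.get_obs()
k=big(blob(s,(0,120,50),(10,255,255),(205,110,255,210)));print(cv2.boundingRect(k),proj(s,o['eef_pos']+[0,0,.0187]),proj(s,o['eef_pos']+[0,0,-.006]))
E
```

```text
x -177.0 y 184.8 z 70.0 spin -0.5 | eyyaw 168.9 tcp [0.5972 0.0675 0.19  ] j6 -72.4 w 0.0216 F [-0.4 -0.  -0.5] g 59 t 4.2
(222, 165, 9, 13) [[226.07838331 166.34486577]] [[226.60134303 174.06994608]]
```

View pics/side3.png

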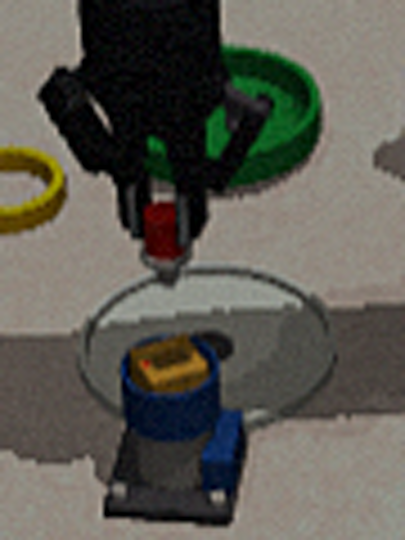

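The plug is held with its peg showing below, at crop (172,278). The bush's red dot is visible at crop (148,365), so side px (223,201), which is towards +x and slightly +y of the bush centre. Next I carry the plug to the stand.

Emit:
{"method": "jog_arm", "body": {"motion": [{"x":-177,"y":185,"z":0,"spin":0,"fingers":1},{"x":-177,"y":185,"z":0,"spin":0,"fingers":1},{"x":-177,"y":185,"z":0,"spin":0,"fingers":1},{"x":-177,"y":185,"z":30,"spin":0,"fingers":1},{"x":-177,"y":185,"z":90,"spin":0,"fingers":1},{"x":-177,"y":185,"z":90,"spin":0,"fingers":1},{"x":-177,"y":185,"z":90,"spin":0,"fingers":1},{"x":-177,"y":185,"z":90,"spin":0,"fingers":1}]}}

```text
clock: 5.25
eef_pos: [0.4525, 0.2771, 0.1025]
tool_rot: [-0.635, 0.773, -0.0, 0.002]
ft_force: [-0.1, -0.1, -0.2]
grip_width: 0.0217
grasp_force: 59.4
```

```bash
python3 plan.py .450 .2768 .047 169.4
python3 - <<'E'
from m import *
s=cam('side');t=cam('top')
a=s['pixels'][225:345,240:310,::-1];b=t['pixels'][190:250,120:210,::-1]
a=cv2.resize(a,None,fx=5,fy=5,interpolation=2);b=cv2.resize(b,None,fx=4.4,fy=4.4,interpolation=2)
o=np.zeros((600,800,3),np.uint8);o[:600,:350]=a;o[:264,380:380+396]=b
cv2.imwrite('pics/p4.png',o)
E
```

```text
x 1.0 y 2.5 z 55.5 spin -0.6 | eyyaw 168.8 tcp [0.4525 0.2771 0.1025] j6 -47.3 w 0.0217 F [-0.1 -0.1 -0.2] g 59 t 5.2
```

View pics/p4.png

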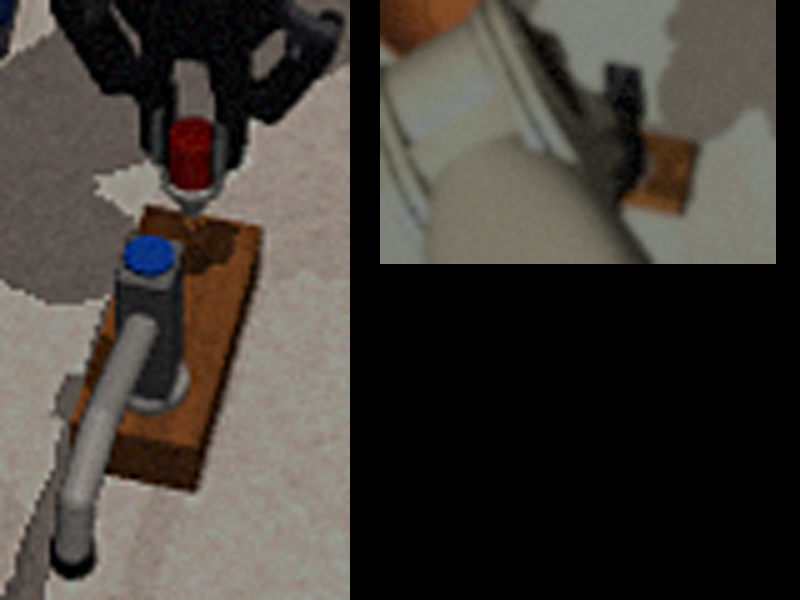

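The left crop shows the held plug with its peg tip at crop (192,212), just above the stand's hole. The hole is in the gripper's shadow at about (205,245). I'll lower it in steps and watch the force.

Emit:
{"method": "jog_arm", "body": {"motion": [{"x":1,"y":2,"z":25,"spin":0,"fingers":1},{"x":1,"y":2,"z":30,"spin":0,"fingers":1},{"x":1,"y":2,"z":35,"spin":0,"fingers":1},{"x":1,"y":2,"z":39,"spin":0,"fingers":1},{"x":1,"y":2,"z":41,"spin":0,"fingers":1},{"x":1,"y":2,"z":41,"spin":0,"fingers":1}]}}

```text
clock: 6.1
eef_pos: [0.4492, 0.2771, 0.0617]
tool_rot: [-0.635, 0.772, -0.0, 0.002]
ft_force: [-1.3, -0.7, 10.2]
grip_width: 0.0216
grasp_force: 60.9
```

```bash
python3 plan.py .450 .2768 .047 169.4
python3 - <<'E'
from m import *
s=cam('side');save(s,'p5',(255,245,305,305),8)
E
```

```text
x 0.2 y -0.8 z 14.7 spin -0.5 | eyyaw 168.9 tcp [0.4492 0.2771 0.0617] j6 -47.2 w 0.0216 F [-1.3 -0.7 10.2] g 61 t 6.1
```

View pics/p5.png

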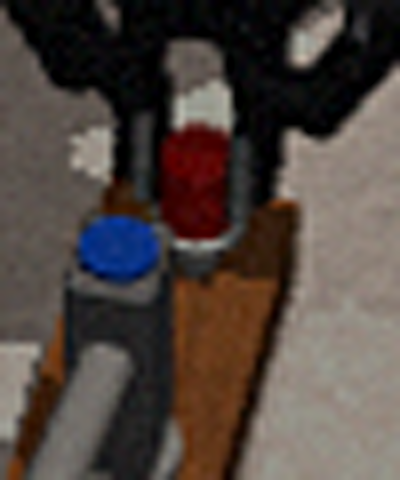

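```bash
python3 - <<'E'
from m import *
s=cam('side');p=readout.get_obs()['eef_pos']
for z in(.034,.029,.049): print(z,proj(s,[p[0],p[1]+.007,z]),proj(s,[p[0],p[1]+.015,z]))
h=np.array([.4495,.2768,.034]);a=np.linspace(0,2*np.pi,8,endpoint=False)
print(np.round(proj(s,h+.01*np.c_[np.cos(a),np.sin(a),0*a]),1))
print(onz(s,[[280.9,279.7]],.034),onz(s,[[280.5,278.5]],.034))
k=big(blob(s,(0,120,40),(10,255,255),(265,250,290,285)));print(cv2.boundingRect(k),proj(s,[p[0],p[1],.049+.032]))
E
```

```text
0.034 [[278.78837615 278.10903096]] [[278.6403137  280.60155027]]
0.029 [[278.7610913  279.47572483]] [[278.61319971 281.96790922]]
0.049 [[278.87080469 273.96178855]] [[278.72223124 276.45497758]]
[[274.7 275.7]
 [275.7 277.9]
 [278.6 278.9]
 [281.6 278.2]
 [282.9 276. ]
 [281.8 273.8]
 [279.  272.8]
 [276.  273.6]]
[[0.44380992 0.28888584 0.034     ]] [[0.4449395  0.28510054 0.034     ]]
(275, 261, 9, 14) [[279.1790546  262.71164877]]
```

Emit:
{"method": "jog_arm", "body": {"motion": [{"x":0,"y":0,"z":2,"spin":0,"fingers":1},{"x":0,"y":0,"z":4,"spin":0,"fingers":1},{"x":0,"y":0,"z":4,"spin":0,"fingers":1}]}}

```text
clock: 6.58
eef_pos: [0.45, 0.277, 0.0562]
tool_rot: [-0.635, 0.772, -0.001, 0.002]
ft_force: [4.2, -0.7, 1.7]
grip_width: 0.0217
grasp_force: 59.7
```

```bash
python3 - <<'E'
from m import *
s=cam('side');o=readout.get_obs();print(o['eef_pos'],o['ft_force'],o['ft_torque'])
p=o['eef_pos']
k=big(blob(s,(0,120,40),(10,255,255),(265,250,290,285)));print(cv2.boundingRect(k),k.reshape(-1,2).mean(0),proj(s,[p+[0,0,.0187],p]))
E
```

```text
[0.44998371 0.27699587 0.05616356] [3.63192616 0.51816454 2.27402825] [ 0.04035856 -1.04990053  0.01617974]
(274, 262, 10, 15) [278.85365854 269.02439024] [[278.79586262 264.43236261]
 [278.69448331 269.74662045]]
```

Emit:
{"method": "jog_arm", "body": {"motion": [{"x":0,"y":-1,"z":3,"spin":0,"fingers":1},{"x":0,"y":-1,"z":6,"spin":0,"fingers":1},{"x":0,"y":-1,"z":8,"spin":0,"fingers":1},{"x":0,"y":-1,"z":8,"spin":0,"fingers":1}]}}

```text
clock: 7.12
eef_pos: [0.4501, 0.2768, 0.0475]
tool_rot: [-0.635, 0.772, -0.0, 0.001]
ft_force: [5.2, 2.0, 1.0]
grip_width: 0.0216
grasp_force: 59.7
```

Emit:
{"method": "jog_arm", "body": {"motion": [{"x":0,"y":0,"z":0.5,"spin":0,"fingers":-0.3},{"x":0,"y":0,"z":0,"spin":0,"fingers":-0.3},{"x":0,"y":0,"z":0,"spin":0,"fingers":-0.3},{"x":0,"y":0,"z":-60,"spin":0,"fingers":-0.3},{"x":0,"y":0,"z":-120,"spin":0,"fingers":-0.3},{"x":0,"y":0,"z":-150,"spin":0,"fingers":-0.3},{"x":0,"y":0,"z":-150,"spin":0,"fingers":-0.3}]}}

```text
clock: 8.0
eef_pos: [0.4503, 0.277, 0.2002]
tool_rot: [-0.635, 0.772, -0.0, 0.003]
ft_force: [0.5, 0.9, -0.9]
grip_width: 0.0557
grasp_force: 0.0
```

```bash
python3 plan.py .536 -.313 .17 -10.6
python3 - <<'E'
from m import *
s=cam('side');p=readout.get_obs()
k=big(blob(s,(0,120,40),(10,255,255),(265,250,295,295)));print(cv2.boundingRect(k),proj(s,[[.45,.277,.066],[.45,.277,.038]]))
print('dot',*[ (st,c+[215,192]) for st,c in zip(*cv2.connectedComponentsWithStats(blob(s,(0,130,60),(9,255,255),(215,192,242,210)))[2:])][1:])
E
```

```text
x 562.5 y -197.9 z 28.7 spin 179.5 | eyyaw 168.9 tcp [0.4503 0.277  0.2002] j6 -47.3 w 0.0557 F [ 0.5  0.9 -0.9] g 0 t 8.0
(274, 265, 11, 14) [[278.74078969 266.96640452]
 [278.59048359 274.80187021]]
dot (array([222, 200,   2,   2,   3], dtype=int32), array([437.33333333, 392.33333333]))
```

Emit:
{"method": "jog_arm", "body": {"motion": [{"x":420,"y":-148,"z":0,"spin":0,"fingers":0},{"x":420,"y":-148,"z":0,"spin":0,"fingers":0},{"x":420,"y":-148,"z":0,"spin":0,"fingers":0},{"x":420,"y":-148,"z":0,"spin":0,"fingers":0},{"x":420,"y":-148,"z":0,"spin":0,"fingers":0},{"x":420,"y":-148,"z":0,"spin":0,"fingers":0},{"x":420,"y":-148,"z":0,"spin":0,"fingers":0},{"x":420,"y":-148,"z":0,"spin":0,"fingers":0}]}}

```text
clock: 9.05
eef_pos: [0.5118, -0.1679, 0.1946]
tool_rot: [-0.633, 0.774, 0.002, -0.001]
ft_force: [-0.5, 0.3, -0.2]
grip_width: 0.0426
grasp_force: 0.0
```

Emit:
{"method": "jog_arm", "body": {"motion": [{"x":142,"y":-50,"z":0,"spin":-11,"fingers":0},{"x":142,"y":-50,"z":20,"spin":-11,"fingers":0},{"x":142,"y":-50,"z":60,"spin":-11,"fingers":0},{"x":142,"y":-50,"z":100,"spin":-11,"fingers":0},{"x":142,"y":-50,"z":100,"spin":-11,"fingers":0},{"x":142,"y":-50,"z":100,"spin":-11,"fingers":0}]}}

```text
clock: 9.8
eef_pos: [0.5352, -0.3126, 0.0979]
tool_rot: [-0.707, 0.707, 0.0, 0.0]
ft_force: [0.6, 0.2, 0.2]
grip_width: 0.0429
grasp_force: 0.0
```

```bash
python3 plan.py .536 -.313 .014 180
python3 - <<'E'
from m import *
s=cam('side');t=cam('top')
save(s,'p6',(180,80,340,180),5)
m=(blob(t,(45,100,30),(85,255,255),(310,140,390,220)));k=big(m);print(circ(t,k,.04))
E
```

```text
x 0.5 y -0.8 z 83.9 spin -0.1 | eyyaw 179.9 tcp [ 0.5352 -0.3126  0.0979] j6 -120.2 w 0.0429 F [0.6 0.2 0.2] g 0 t 9.8
(array([ 0.6109, -0.3127,  0.08  ]), array([ 0.6164, -0.3034,  0.1302,  0.1623]))
```

View pics/p6.png

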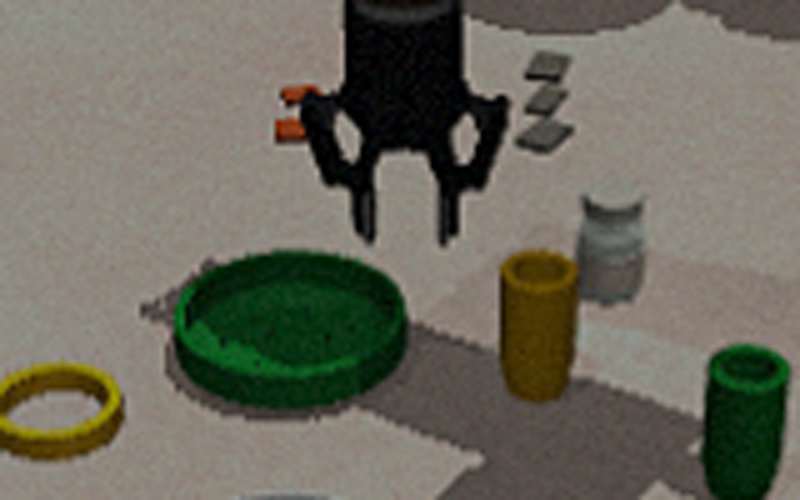

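The fingers are at crop columns 365 and 447, on either side of the green pot's right-hand rim at (400,310). They are clear of the yellow pot at (538,330). I'll descend and pinch the rim.

Emit:
{"method": "jog_arm", "body": {"motion": [{"x":0,"y":0,"z":50,"spin":0,"fingers":0},{"x":0,"y":0,"z":80,"spin":0,"fingers":0},{"x":0,"y":0,"z":83,"spin":0,"fingers":0},{"x":0,"y":0,"z":83,"spin":0,"fingers":1},{"x":0,"y":0,"z":83,"spin":0,"fingers":1},{"x":0,"y":0,"z":83,"spin":0,"fingers":1},{"x":0,"y":0,"z":83,"spin":0,"fingers":1},{"x":0,"y":0,"z":83,"spin":0,"fingers":1}]}}

```text
clock: 10.9
eef_pos: [0.5367, -0.3144, 0.0169]
tool_rot: [-0.706, 0.708, -0.002, 0.001]
ft_force: [1.3, 0.4, 6.1]
grip_width: 0.007
grasp_force: 65.4
```

Emit:
{"method": "jog_arm", "body": {"motion": [{"x":0,"y":0,"z":-15,"spin":0,"fingers":1},{"x":0,"y":0,"z":-40,"spin":0,"fingers":1},{"x":0,"y":0,"z":-50,"spin":0,"fingers":1},{"x":0,"y":0,"z":-50,"spin":0,"fingers":1}]}}

```text
clock: 11.4
eef_pos: [0.5352, -0.3139, 0.0653]
tool_rot: [-0.706, 0.708, -0.001, 0.0]
ft_force: [-0.1, -0.5, -2.3]
grip_width: 0.0069
grasp_force: 63.9
```

```bash
python3 - <<'E'
from m import *
from plan import plan
s=cam('side');t=cam('top')
m=(blob(t,(45,100,30),(85,255,255),(310,140,390,220)));k=big(m);p=readout.get_obs()['eef_pos'];c=circ(t,k,p[2]-.015+.04);print(c)
tgt=p[:2]-c[0][:2]+[.5925,-.0605]
plan([*tgt,p[2]])
save(s,'p7',(180,80,340,180),5)
E
```

```text
(array([ 0.606 , -0.3168,  0.0802]), array([ 0.6158, -0.3029,  0.1099,  0.1659]))
x -256.3 y 14.1 z 0.2 spin 0.0 | eyyaw 179.9 tcp [ 0.5341 -0.3132  0.0636] j6 -120.2 w 0.0071 F [-0.   0.3 -2. ] g 64 t 11.5
```

View pics/p7.png

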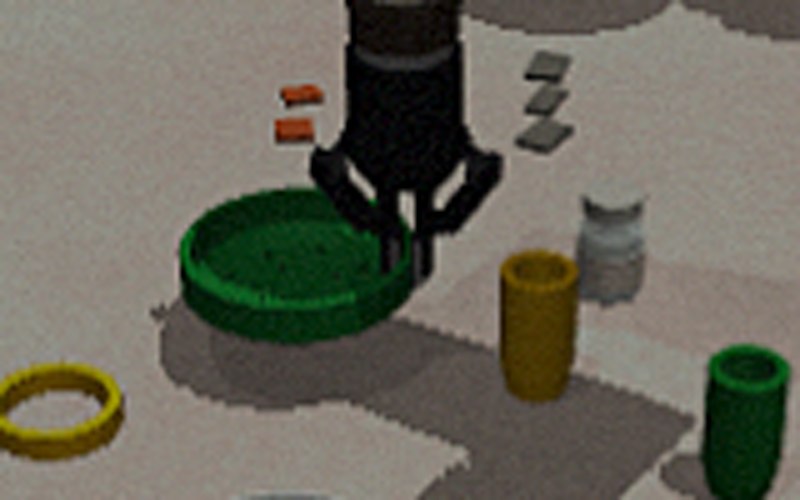

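The pot is held nearly level, with its rim pinched at crop (405,250). I'll carry it over the dish.

Emit:
{"method": "jog_arm", "body": {"motion": [{"x":-30,"y":0,"z":-10,"spin":0,"fingers":1},{"x":-75,"y":5,"z":-10,"spin":0,"fingers":1},{"x":-125,"y":10,"z":-10,"spin":0,"fingers":1},{"x":-175,"y":15,"z":-10,"spin":0,"fingers":1},{"x":-220,"y":17.5,"z":-10,"spin":0,"fingers":1},{"x":-253,"y":17.5,"z":0,"spin":0,"fingers":1},{"x":-253,"y":17.5,"z":20,"spin":0,"fingers":1},{"x":-253,"y":17.5,"z":20,"spin":0,"fingers":1}]}}

```text
clock: 12.5
eef_pos: [0.5154, -0.0596, 0.0421]
tool_rot: [-0.707, 0.708, 0.002, -0.002]
ft_force: [-0.1, -0.5, -1.9]
grip_width: 0.0071
grasp_force: 64.0
```

```bash
python3 plan.py .5165 -.0605 .0185 180; python3 - <<'E'
from m import *
s=cam('side');t=cam('top')
m=(blob(t,(45,100,30),(85,255,255),(240,140,330,230)));k=big(m);p=readout.get_obs()['eef_pos'];print(circ(t,k,p[2]-.015+.04))
save(s,'p8',(190,120,350,240),5)
E
```

```text
x 0.9 y -1.3 z 23.6 spin -0.1 | eyyaw 179.9 tcp [ 0.5154 -0.0596  0.0421] j6 -96.5 w 0.0071 F [-0.1 -0.5 -1.9] g 64 t 12.5
(array([ 0.5884, -0.0656,  0.0777]), array([ 0.5938, -0.0627,  0.1249,  0.141 ]))
```

View pics/p8.png

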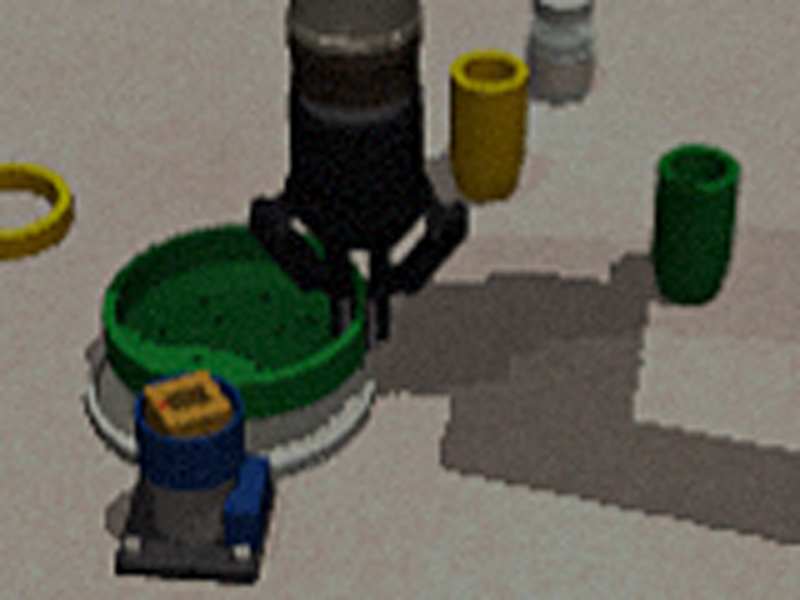

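The green pot hangs over the dish (centre about crop (235,320)) and clears the port at (190,400). I'll lower it, release and retreat.

Emit:
{"method": "jog_arm", "body": {"motion": [{"x":1,"y":-1,"z":10,"spin":0,"fingers":1},{"x":1,"y":-1,"z":18,"spin":0,"fingers":1},{"x":1,"y":-1,"z":22,"spin":0,"fingers":1},{"x":1,"y":-1,"z":22,"spin":0,"fingers":1},{"x":1,"y":-1,"z":22,"spin":0,"fingers":0},{"x":1,"y":-1,"z":22,"spin":0,"fingers":0},{"x":1,"y":-1,"z":22,"spin":0,"fingers":0},{"x":1,"y":-1,"z":0,"spin":0,"fingers":0}]}}

```text
clock: 13.6
eef_pos: [0.5173, -0.0613, 0.0432]
tool_rot: [-0.706, 0.708, 0.001, -0.001]
ft_force: [0.2, -0.5, -0.5]
grip_width: 0.0425
grasp_force: 0.0
```

Emit:
{"method": "jog_arm", "body": {"motion": [{"x":0,"y":0,"z":-60,"spin":0,"fingers":-0.9},{"x":0,"y":0,"z":-120,"spin":0,"fingers":-0.9},{"x":60,"y":20,"z":-150,"spin":0,"fingers":-0.9},{"x":110,"y":40,"z":-150,"spin":0,"fingers":-0.9},{"x":110,"y":40,"z":-150,"spin":0,"fingers":-0.9},{"x":110,"y":40,"z":-150,"spin":0,"fingers":-0.9}]}}

```text
clock: 14.35
eef_pos: [0.4785, -0.1713, 0.1942]
tool_rot: [-0.706, 0.708, 0.0, 0.0]
ft_force: [-0.8, 0.7, -0.6]
grip_width: 0.0807
grasp_force: 0.0
```

```bash
python3 - <<'E'
from m import *
from plan import plan
s=cam('side');t=cam('top')
m=(blob(t,(45,100,30),(85,255,255),(235,140,330,230)));k=big(m);print('XL',circ(t,k,.044))
k=big(blob(t,(22,120,40),(36,255,255),(335,215,362,242)));print('S',circ(t,k,.094),cv2.boundingRect(k))
# side rim of S: top ellipse -> left/right extents of upper rows
k=big(blob(s,(20,120,40),(36,255,255),(270,120,305,170)));b=cv2.boundingRect(k);print(b,onz(s,[[b[0]+b[2]/2-.5,b[1]+3.5]],.094))
print('dot');m=blob(s,(0,130,60),(9,255,255),(215,192,242,210));print(cv2.connectedComponentsWithStats(m)[2:])
m=blob(t,(0,120,60),(9,255,255),(228,168,256,196));print(cv2.connectedComponentsWithStats(m)[2:])
plan([.4415,-.2835,.15])
E
```

```text
XL (array([ 0.5892, -0.0691,  0.0789]), array([ 0.5894, -0.0691,  0.1519,  0.1546]))Traceback (most recent call last):
  File "<stdin>", line 5, in <module>
  File "m.py", line 8, in big
    return max(cs,key=cv2.contourArea)
ValueError: max() iterable argument is empty
```

```bash
python3 - <<'E'
from m import *
from plan import plan
s=cam('side');t=cam('top')
k=big(blob(s,(20,120,40),(36,255,255),(270,120,305,170)));b=cv2.boundingRect(k);print(b,onz(s,[[b[0]+b[2]/2-.5,b[1]+3.5]],.094))
a=np.linspace(0,6.28,60);q=proj(s,np.c_[.4415+.026*np.cos(a),-.2835+.026*np.sin(a),0*a+.094]);print(q.min(0),q.max(0))
k=blob(s,(45,100,30),(85,255,255),(195,140,275,205));k=big(k);print('XLside',cv2.boundingRect(k))
q=proj(s,np.c_[.5892+.08*np.cos(a),-.0691+.08*np.sin(a),0*a+.044]);print(q.min(0),q.max(0))
m=blob(s,(0,130,50),(9,255,255),(215,192,242,210));print(cv2.connectedComponentsWithStats(m)[2:])
m=blob(t,(0,120,50),(9,255,255),(228,168,256,196));print(cv2.connectedComponentsWithStats(m)[2:])
plan([.4415,-.2835,.15])
E
```

```text
(280, 130, 16, 30) [[ 0.44594466 -0.28720283  0.094     ]]
[280.88667982 130.01658837] [296.77489352 138.35594797]
XLside (210, 170, 53, 35)
[210.76923448 168.96529657] [263.98254802 201.4504449 ]
(array([[     0,      0,    512,    384, 196606],
       [   222,    200,      1,      2,      2]], dtype=int32), array([[255.50034078, 191.49990845],
       [222.        , 200.5       ]]))
(array([[     0,      0,    512,    384, 196608]], dtype=int32), array([[255.5, 191.5]]))
x 113.4 y 37.3 z 43.9 spin 0.0 | eyyaw 180.0 tcp [ 0.4789 -0.1701  0.1939] j6 -109.6 w 0.0810 F [-0.3  1.   0.4] g 0 t 14.6
```

Emit:
{"method": "jog_arm", "body": {"motion": [{"x":113,"y":35,"z":10,"spin":0,"fingers":-0.9},{"x":113,"y":35,"z":40,"spin":0,"fingers":-0.9},{"x":113,"y":35,"z":45,"spin":0,"fingers":-0.9},{"x":113,"y":35,"z":45,"spin":0,"fingers":-0.9},{"x":113,"y":35,"z":45,"spin":0,"fingers":-0.9}]}}

```text
clock: 15.18
eef_pos: [0.4444, -0.2832, 0.15]
tool_rot: [-0.707, 0.707, -0.0, 0.0]
ft_force: [0.5, 0.4, 0.1]
grip_width: 0.0809
grasp_force: 0.0
```

```bash
python3 - <<'E'
from m import *
from plan import plan
s=cam('side')
plan([.443,-.2835,.056]);save(s,'p9',(245,80,335,170),6)
E
```

```text
x 0.2 y 1.6 z 94.2 spin 0.0 | eyyaw -180.0 tcp [ 0.4445 -0.2833  0.1502] j6 -122.5 w 0.0811 F [ 0.1  0.  -1.3] g 0 t 15.2
```

View pics/p9.png

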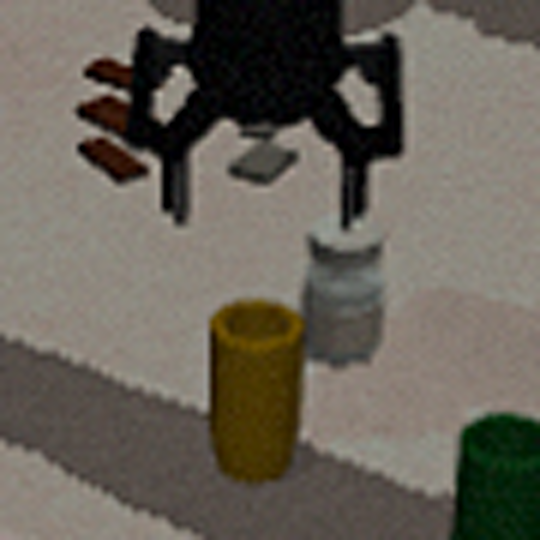

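The fingers at crop columns 180 and 348 straddle the yellow pot at (256,390), and the jar is behind it, clear. I'll descend and grip.

Emit:
{"method": "jog_arm", "body": {"motion": [{"x":0,"y":1,"z":45,"spin":0,"fingers":-1},{"x":0,"y":1,"z":85,"spin":0,"fingers":-1},{"x":0,"y":1,"z":94,"spin":0,"fingers":-1},{"x":0,"y":1,"z":94,"spin":0,"fingers":0.5},{"x":0,"y":1,"z":94,"spin":0,"fingers":1},{"x":0,"y":1,"z":94,"spin":0,"fingers":1},{"x":0,"y":1,"z":94,"spin":0,"fingers":1}]}}

```text
clock: 16.1
eef_pos: [0.4442, -0.2852, 0.0576]
tool_rot: [-0.706, 0.708, -0.002, 0.001]
ft_force: [0.9, 0.1, 6.2]
grip_width: 0.0511
grasp_force: 62.1
```

Emit:
{"method": "jog_arm", "body": {"motion": [{"x":0,"y":0,"z":-20,"spin":0,"fingers":1},{"x":0,"y":0,"z":-55,"spin":0,"fingers":1},{"x":0,"y":0,"z":-90,"spin":0,"fingers":1},{"x":0,"y":0,"z":-90,"spin":0,"fingers":1},{"x":0,"y":0,"z":-90,"spin":0,"fingers":1}]}}

```text
clock: 16.73
eef_pos: [0.442, -0.2842, 0.1451]
tool_rot: [-0.706, 0.708, 0.0, -0.0]
ft_force: [-0.4, 0.2, -0.9]
grip_width: 0.0511
grasp_force: 62.3
```

```bash
python3 - <<'E'
from m import *
from plan import plan
s=cam('side');t=cam('top')
p=readout.get_obs()['eef_pos']
plan([.5895,-.069,p[2]])
k=big(blob(s,(20,120,40),(36,255,255),(265,60,310,170)));b=cv2.boundingRect(k);print(b,proj(s,[p,p+[0,0,.038],p-[0,0,.056]]))
E
```

```text
x -215.1 y -147.6 z -0.0 spin 0.0 | eyyaw 179.9 tcp [ 0.4414 -0.2838  0.144 ] j6 -122.6 w 0.0509 F [0.1 0.1 0.1] g 62 t 16.8
(281, 107, 17, 31) [[289.20853647 120.78747074]
 [289.47465672 110.35779029]
 [288.8221078  135.63983564]]
```

Emit:
{"method": "jog_arm", "body": {"motion": [{"x":-25,"y":-17,"z":0,"spin":0,"fingers":1},{"x":-65,"y":-45,"z":0,"spin":0,"fingers":1},{"x":-110,"y":-75,"z":0,"spin":0,"fingers":1},{"x":-155,"y":-106,"z":0,"spin":0,"fingers":1},{"x":-195,"y":-134,"z":0,"spin":0,"fingers":1},{"x":-215,"y":-148,"z":20,"spin":0,"fingers":1},{"x":-215,"y":-148,"z":45,"spin":0,"fingers":1},{"x":-215,"y":-148,"z":45,"spin":0,"fingers":1}]}}

```text
clock: 17.82
eef_pos: [0.5874, -0.0695, 0.096]
tool_rot: [-0.706, 0.708, 0.003, -0.003]
ft_force: [0.6, 0.3, -0.5]
grip_width: 0.0511
grasp_force: 62.4
```

Emit:
{"method": "jog_arm", "body": {"motion": [{"x":0,"y":0,"z":15,"spin":0,"fingers":1},{"x":0,"y":0,"z":25,"spin":0,"fingers":1},{"x":0,"y":0,"z":30,"spin":0,"fingers":1},{"x":0,"y":0,"z":30,"spin":0,"fingers":1}]}}

```text
clock: 18.32
eef_pos: [0.5906, -0.0699, 0.07]
tool_rot: [-0.706, 0.708, 0.0, -0.0]
ft_force: [-0.2, -0.2, 0.1]
grip_width: 0.0508
grasp_force: 62.4
```

```bash
python3 plan.py .5895 -.069 .0676
```

```text
x -0.9 y 1.1 z 2.4 spin 0.0 | eyyaw 179.8 tcp [ 0.5906 -0.0699  0.07  ] j6 -96.6 w 0.0508 F [-0.2 -0.2  0.1] g 62 t 18.3
```

Emit:
{"method": "jog_arm", "body": {"motion": [{"x":0,"y":0,"z":2,"spin":0,"fingers":1},{"x":0,"y":0,"z":3,"spin":0,"fingers":1},{"x":0,"y":0,"z":3,"spin":0,"fingers":1},{"x":0,"y":0,"z":3,"spin":0,"fingers":-0.6},{"x":0,"y":0,"z":3,"spin":0,"fingers":-0.9},{"x":0,"y":0,"z":3,"spin":0,"fingers":-0.9},{"x":0,"y":0,"z":3,"spin":0,"fingers":-0.9}]}}

```text
clock: 19.2
eef_pos: [0.5908, -0.0696, 0.0672]
tool_rot: [-0.706, 0.708, 0.0, -0.0]
ft_force: [0.4, -0.3, 0.0]
grip_width: 0.0814
grasp_force: 0.0
```

Emit:
{"method": "jog_arm", "body": {"motion": [{"x":0,"y":0,"z":-40,"spin":0,"fingers":-0.9},{"x":0,"y":0,"z":-100,"spin":0,"fingers":-0.9},{"x":-60,"y":40,"z":-150,"spin":0,"fingers":-0.9},{"x":-120,"y":80,"z":-150,"spin":0,"fingers":-0.9},{"x":-180,"y":100,"z":-150,"spin":0,"fingers":-0.9},{"x":-220,"y":100,"z":-150,"spin":0,"fingers":-0.9},{"x":-220,"y":100,"z":-150,"spin":0,"fingers":-0.9}]}}

```text
clock: 20.08
eef_pos: [0.4904, 0.1541, 0.2178]
tool_rot: [0.708, -0.706, -0.0, -0.001]
ft_force: [0.6, -0.5, -0.3]
grip_width: 0.0809
grasp_force: 0.0
```

```bash
python3 - <<'E'
from m import *
from plan import plan
s=cam('side');t=cam('top')
k=big(blob(t,(22,120,40),(36,255,255),(250,150,320,225)));print('S',circ(t,k,.104))
k=big(blob(t,(45,100,30),(85,255,255),(235,140,330,230)));print('XL',circ(t,k,.044))
k=big(blob(s,(20,120,40),(36,255,255),(210,120,270,200)));print('Sside',cv2.boundingRect(k))
a=np.linspace(0,6.28,60);q=proj(s,np.c_[.5895+.026*np.cos(a),-.07+.026*np.sin(a),0*a+.104]);print(q.min(0),q.max(0))
# dot / bush
m=blob(t,(0,80,40),(12,255,255),(228,168,256,196));print(cv2.connectedComponentsWithStats(m)[2:])
k=big(blob(t,(12,90,60),(30,255,255),(228,168,256,200)));r=cv2.minAreaRect(onz(t,k.reshape(-1,2),.1)[:,:2].astype(np.float32)*1000);print('bush top',r)
k=blob(s,(8,90,60),(30,255,255),(210,185,245,215));c=big(k);r=cv2.minAreaRect(onz(s,c.reshape(-1,2),.1)[:,:2].astype(np.float32)*1000);print('bush side',r,cv2.boundingRect(c))
m=blob(s,(0,110,40),(9,255,255),(215,192,242,210));print(cv2.connectedComponentsWithStats(m)[2:])
print('dot xy',onz(s,[[222.1,200.5]],.1))
b=[t['pixels'][165:200,225:262,::-1],s['pixels'][185:220,208:250,::-1],s['pixels'][110:220,190:290,::-1],t['pixels'][140:230,225:325,::-1]]
o=np.zeros((600,800,3),np.uint8)
for i,p in enumerate(b):
    f=min(400/p.shape[1],300/p.shape[0]);j=cv2.resize(p,None,fx=f,fy=f,interpolation=2);y,x=(i//2)*300,(i%2)*400;o[y:y+j.shape[0],x:x+j.shape[1]]=j[:300,:400]
cv2.imwrite('pics/p10.png',o)
E
```

```text
S (array([ 0.5869, -0.0713,  0.0295]), array([ 0.5871, -0.0721,  0.0468,  0.0587]))
XL (array([ 0.5887, -0.0691,  0.0793]), array([ 0.5894, -0.0691,  0.1516,  0.1548]))
Sside (227, 164, 18, 33)
[227.58012653 162.98912807] [245.30363696 173.31770306]
(array([[     0,      0,    512,    384, 196607],
       [   238,    178,      1,      1,      1]], dtype=int32), array([[255.50008901, 191.50006866],
       [238.        , 178.        ]]))
bush top ((595.7606201171875, 67.82435607910156), (38.797080993652344, 38.22193908691406), 27.097862243652344)
bush side ((591.3978271484375, 48.637786865234375), (103.39800262451172, 51.395835876464844), 71.95924377441406) (219, 185, 26, 22)
(array([[     0,      0,    512,    384, 196604],
       [   223,    196,      1,      1,      1],
       [   222,    200,      1,      2,      2],
       [   236,    202,      1,      1,      1]], dtype=int32), array([[255.50060528, 191.49983215],
       [223.        , 196.        ],
       [222.        , 200.5       ],
       [236.        , 202.        ]]))
dot xy [[0.61222265 0.07627718 0.1       ]]
```

View pics/p10.png

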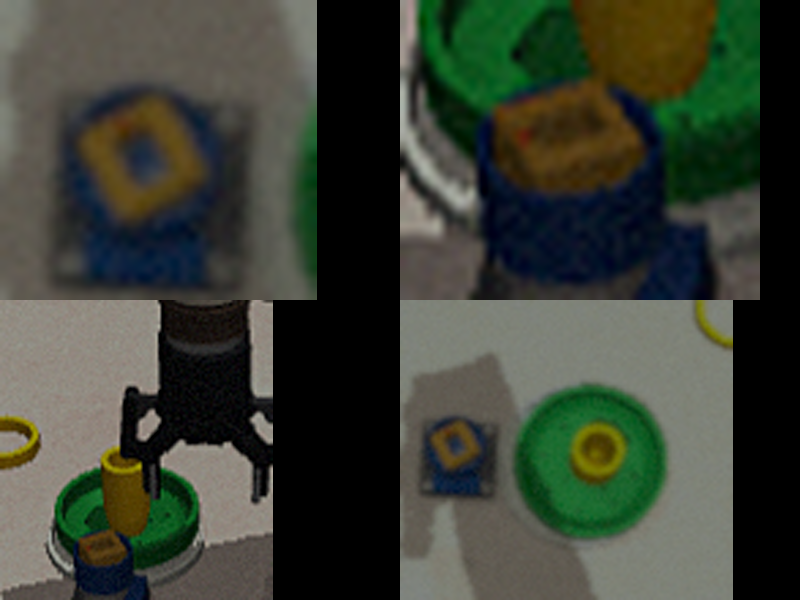

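The nesting is good. The top crop shows the yellow pot standing inside the green one in the dish, and the circle fits match the nested heights. The bush's dot is at crop (122,125), at a yaw of about 28–33°. Now I move to the spout and refine the slot's yaw.

```bash
python3 - <<'E'
from m import *
from plan import plan
t=cam('top')
b=(225,165,262,200);p=cv2.resize(t['pixels'][b[1]:b[3],b[0]:b[2]],None,fx=8,fy=8,interpolation=2)
hsv=cv2.cvtColor(p,cv2.COLOR_RGB2HSV);m=cv2.inRange(hsv,np.array((8,80,50)),np.array((32,255,255)))
cs,h=cv2.findContours(m,cv2.RETR_CCOMP,cv2.CHAIN_APPROX_NONE)
for c,hh in zip(cs,h[0]):
    if cv2.contourArea(c)>150:
        P=onz(t,(c.reshape(-1,2)+.5)/8-.5+b[:2],.1)[:,:2].astype(np.float32)*1000
        print('hole' if hh[3]>=0 else 'outer',cv2.minAreaRect(P), cv2.fitEllipse(P))
plan([.4662,.3553,.19],169.2)
E
```

```text
outer ((595.6569213867188, 67.48545837402344), (42.175201416015625, 40.21684265136719), 28.96044158935547) ((596.0037231445312, 67.71574401855469), (43.5787353515625, 46.645042419433594), 121.0584945678711)
hole ((595.1064453125, 66.90760803222656), (20.45757293701172, 15.96826457977295), 33.54905319213867) ((595.0309448242188, 66.8576889038086), (16.19356918334961, 21.165019989013672), 118.74581909179688)
x -204.9 y 25.5 z 27.1 spin 10.7 | eyyaw 179.9 tcp [0.4914 0.1504 0.2172] j6 -72.9 w 0.0811 F [-0.1 -0.   0.4] g 0 t 20.2
```

Emit:
{"method": "jog_arm", "body": {"motion": [{"x":-205,"y":25.5,"z":0,"spin":10.7,"fingers":-0.5},{"x":-205,"y":25.5,"z":0,"spin":10.7,"fingers":-0.5},{"x":-205,"y":25.5,"z":0,"spin":10.7,"fingers":-0.5},{"x":-205,"y":25.5,"z":27,"spin":10.7,"fingers":-0.5},{"x":-205,"y":25.5,"z":57,"spin":10.7,"fingers":-0.5},{"x":-205,"y":25.5,"z":57,"spin":10.7,"fingers":-0.5},{"x":-205,"y":25.5,"z":57,"spin":10.7,"fingers":-0.5}]}}

```text
clock: 21.1
eef_pos: [0.4676, 0.3545, 0.1612]
tool_rot: [-0.636, 0.772, -0.0, 0.0]
ft_force: [0.7, -0.2, 0.9]
grip_width: 0.0643
grasp_force: 0.0
```

```bash
python3 - <<'E'
from m import *
from plan import plan
plan([.4662,.3553,.084],169.2)
s=cam('side')
k=big(blob(s,(100,120,40),(125,255,255),(255,260,290,295)));x=cv2.boundingRect(k);print(x,onz(s,[[x[0]+x[2]/2-.5,x[1]+x[3]/2-.5]],.122))
E
```

```text
x -0.4 y 1.6 z 77.2 spin -0.2 | eyyaw 169.0 tcp [0.4676 0.3545 0.1612] j6 -41.8 w 0.0643 F [ 0.7 -0.2  0.9] g 0 t 21.1
(265, 272, 10, 8) [[0.46761112 0.35544399 0.122     ]]
```

Emit:
{"method": "jog_arm", "body": {"motion": [{"x":0,"y":1,"z":40,"spin":0,"fingers":-0.5},{"x":0,"y":1,"z":70,"spin":0,"fingers":-0.5},{"x":0,"y":1,"z":77,"spin":0,"fingers":-0.5},{"x":0,"y":1,"z":77,"spin":0,"fingers":0},{"x":0,"y":1,"z":77,"spin":0,"fingers":1},{"x":0,"y":1,"z":77,"spin":0,"fingers":1},{"x":0,"y":1,"z":77,"spin":0,"fingers":1},{"x":0,"y":1,"z":77,"spin":0,"fingers":1}]}}

```text
clock: 22.15
eef_pos: [0.4667, 0.3566, 0.0853]
tool_rot: [-0.637, 0.771, -0.0, 0.002]
ft_force: [0.2, -1.1, 6.8]
grip_width: 0.0255
grasp_force: 59.6
```

```bash
python3 -c "
from plan import *
plan([.4662,.3553,.084],169.2); print(readout.get_obs()['ft_torque'])"
```

```text
x 1.4 y 0.2 z 1.3 spin -0.0 | eyyaw 169.2 tcp [0.4667 0.3566 0.0853] j6 -41.8 w 0.0255 F [ 0.2 -1.1  6.8] g 60 t 22.1
[-0.17032769 -0.03178151 -0.03614826]
```

Emit:
{"method": "jog_arm", "body": {"motion": [{"x":0,"y":0,"z":-20,"spin":0,"fingers":1},{"x":0,"y":0,"z":-50,"spin":0,"fingers":1},{"x":0,"y":0,"z":-90,"spin":0,"fingers":1},{"x":0,"y":0,"z":-120,"spin":0,"fingers":1},{"x":0,"y":0,"z":-120,"spin":0,"fingers":1},{"x":0,"y":0,"z":-120,"spin":0,"fingers":1}]}}

```text
clock: 22.9
eef_pos: [0.4645, 0.3553, 0.2016]
tool_rot: [-0.637, 0.771, 0.0, -0.001]
ft_force: [-0.0, 0.1, -2.8]
grip_width: 0.0253
grasp_force: 60.0
```

```bash
python3 plan.py .5962 .0675 .205 120
```

```text
x 257.9 y -183.4 z -3.2 spin 49.2 | eyyaw 169.2 tcp [0.4645 0.3553 0.2016] j6 -41.8 w 0.0253 F [-0.   0.1 -2.8] g 60 t 22.9
```

Emit:
{"method": "jog_arm", "body": {"motion": [{"x":30,"y":-20,"z":-3,"spin":6,"fingers":1},{"x":75,"y":-53,"z":-3,"spin":14,"fingers":1},{"x":120,"y":-86,"z":-3,"spin":22,"fingers":1},{"x":165,"y":-118,"z":-3,"spin":30,"fingers":1},{"x":210,"y":-150,"z":-3,"spin":38,"fingers":1},{"x":240,"y":-171,"z":-3,"spin":45,"fingers":1},{"x":258,"y":-183,"z":-3,"spin":49,"fingers":1},{"x":258,"y":-183,"z":-3,"spin":49,"fingers":1}]}}

```text
clock: 23.9
eef_pos: [0.5962, 0.0669, 0.2046]
tool_rot: [-0.259, 0.966, 0.0, -0.001]
ft_force: [-0.6, 0.7, -3.1]
grip_width: 0.0253
grasp_force: 59.8
```

```bash
python3 - <<'E'
from m import *
from plan import plan
s=cam('side');s=cam('side');o=readout.get_obs();p=o['eef_pos']
plan([.5962,.0675,.205],120)
print('tip pred',proj(s,[p-[0,0,.0753],p-[0,0,.0513]]),'bush',proj(s,[[.5962,.0675,.1]]))
save(s,'p11',(175,95,275,215),5)
E
```

```text
x 0.3 y -1.3 z 0.3 spin 0.2 | eyyaw 120.2 tcp [0.5958 0.0688 0.2053] j6 -23.7 w 0.0254 F [ 0.5  1.  -1.4] g 60 t 24.0
tip pred [[227.86593585 190.28150959]
 [227.38095794 183.14470238]] bush [[228.3836216  198.67179705]]
```

View pics/p11.png

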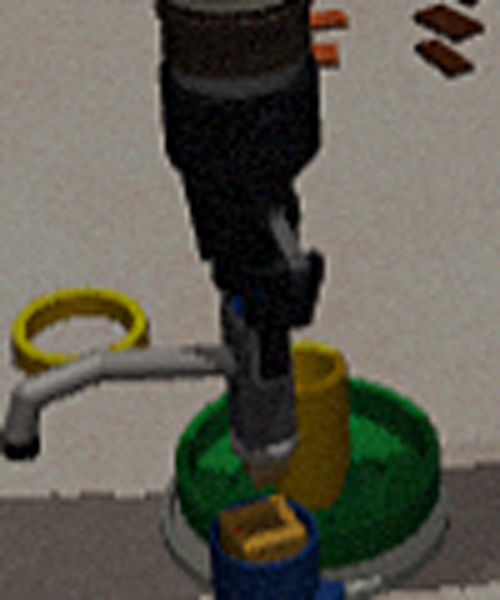

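The last picture shows the spout held over the bush, with its stub tip at crop (265,478). That matches the predicted position to within 1 px. The pipe points left towards +x, on the dot's side. I'll insert in steps.

Emit:
{"method": "jog_arm", "body": {"motion": [{"x":0,"y":0,"z":12,"spin":0,"fingers":1},{"x":0,"y":0,"z":22,"spin":0,"fingers":1},{"x":0,"y":0,"z":27,"spin":0,"fingers":1},{"x":0,"y":0,"z":31,"spin":0,"fingers":1},{"x":0,"y":0,"z":35,"spin":0,"fingers":1},{"x":0,"y":0,"z":35,"spin":0,"fingers":1}]}}

```text
clock: 24.75
eef_pos: [0.5966, 0.068, 0.1711]
tool_rot: [-0.26, 0.966, 0.0, -0.0]
ft_force: [-0.3, 0.5, -1.9]
grip_width: 0.0254
grasp_force: 59.9
```

```bash
python3 -c "
from plan import *
plan([.5962,.0675,.1513],120); print(readout.get_obs()['ft_torque'])"
```

```text
x 0.6 y -0.3 z 19.8 spin 0.2 | eyyaw 120.2 tcp [0.5966 0.068  0.1711] j6 -23.7 w 0.0254 F [-0.3  0.5 -1.9] g 60 t 24.8
[ 0.03227289 -0.00870623 -0.02835469]
```

Entry is free: the tip is about 4 mm into the slot with no contact force. Continuing down.

Emit:
{"method": "jog_arm", "body": {"motion": [{"x":0,"y":0,"z":4,"spin":0,"fingers":1},{"x":0,"y":0,"z":8,"spin":0,"fingers":1},{"x":0,"y":0,"z":8,"spin":0,"fingers":1}]}}

```text
clock: 25.12
eef_pos: [0.5984, 0.0682, 0.1684]
tool_rot: [-0.26, 0.966, -0.001, 0.004]
ft_force: [-3.5, 0.2, 16.1]
grip_width: 0.0254
grasp_force: 62.8
```

```bash
python3 -c "
from plan import *
plan([.5962,.0675,.1513],120); print(readout.get_obs()['ft_torque'])"
```

```text
x 2.4 y 0.6 z 17.1 spin 0.2 | eyyaw 120.2 tcp [0.5984 0.0682 0.1684] j6 -23.7 w 0.0254 F [-3.5  0.2 16.1] g 63 t 25.1
[-0.20408187  1.18543943 -0.03946466]
```

Emit:
{"method": "jog_arm", "body": {"motion": [{"x":0,"y":0,"z":-5,"spin":0,"fingers":1},{"x":-1.3,"y":-0.8,"z":-5,"spin":0,"fingers":1},{"x":-1.3,"y":-0.8,"z":-2,"spin":0,"fingers":1},{"x":-1.3,"y":-0.8,"z":0,"spin":0,"fingers":1},{"x":-1.3,"y":-0.8,"z":0,"spin":0,"fingers":1}]}}

```text
clock: 25.75
eef_pos: [0.5995, 0.0685, 0.168]
tool_rot: [-0.26, 0.966, -0.0, 0.003]
ft_force: [-4.7, 0.8, 19.3]
grip_width: 0.0254
grasp_force: 63.6
```

```bash
python3 -c "
from plan import *
plan([.5962,.0675,.1513],120); print(readout.get_obs()['ft_torque'])"
```

```text
x 3.5 y 0.8 z 16.6 spin 0.2 | eyyaw 120.2 tcp [0.5995 0.0685 0.168 ] j6 -23.7 w 0.0254 F [-4.7  0.8 19.3] g 64 t 25.8
[-0.0056396   1.53959269 -0.08307167]
```

Emit:
{"method": "jog_arm", "body": {"motion": [{"x":0,"y":0,"z":-6,"spin":0,"fingers":1},{"x":2.6,"y":1.5,"z":-6,"spin":0,"fingers":1},{"x":2.6,"y":1.5,"z":-3,"spin":0,"fingers":1},{"x":2.6,"y":1.5,"z":0,"spin":0,"fingers":1},{"x":2.6,"y":1.5,"z":0,"spin":0,"fingers":1}]}}

```text
clock: 26.38
eef_pos: [0.598, 0.0687, 0.1683]
tool_rot: [-0.26, 0.966, -0.0, 0.005]
ft_force: [-0.9, 0.9, 20.7]
grip_width: 0.0256
grasp_force: 63.6
```

```bash
python3 -c "
from plan import *
plan([.5962,.0675,.1513],120); print(readout.get_obs()['ft_torque'])"
```

```text
x 2.3 y -0.1 z 17.0 spin 0.2 | eyyaw 120.2 tcp [0.598  0.0687 0.1683] j6 -23.6 w 0.0256 F [-0.9  0.9 20.7] g 64 t 26.4
[ 0.3208846   0.43307446 -0.0019731 ]
```

Emit:
{"method": "jog_arm", "body": {"motion": [{"x":-1.3,"y":-0.8,"z":-8,"spin":0,"fingers":1},{"x":-1.3,"y":-0.8,"z":-8,"spin":0,"fingers":1},{"x":-1.3,"y":-0.8,"z":-8,"spin":0,"fingers":1}]}}

```text
clock: 26.75
eef_pos: [0.5977, 0.0685, 0.1709]
tool_rot: [-0.26, 0.966, 0.0, 0.001]
ft_force: [4.4, 2.6, 0.6]
grip_width: 0.0254
grasp_force: 60.7
```

Emit:
{"method": "jog_arm", "body": {"motion": [{"x":4,"y":0,"z":0,"spin":0,"fingers":1},{"x":4,"y":0,"z":0,"spin":0,"fingers":1},{"x":4,"y":0,"z":0,"spin":0,"fingers":1}]}}

```text
clock: 27.12
eef_pos: [0.5944, 0.0666, 0.171]
tool_rot: [-0.26, 0.966, 0.0, 0.001]
ft_force: [4.7, 3.3, 0.9]
grip_width: 0.0253
grasp_force: 60.7
```

Emit:
{"method": "jog_arm", "body": {"motion": [{"x":-4,"y":0,"z":0,"spin":0,"fingers":1},{"x":-8,"y":0,"z":0,"spin":0,"fingers":1},{"x":-8,"y":0,"z":0,"spin":0,"fingers":1},{"x":-8,"y":0,"z":0,"spin":0,"fingers":1}]}}

```text
clock: 27.62
eef_pos: [0.5995, 0.0698, 0.1705]
tool_rot: [-0.26, 0.966, 0.0, -0.001]
ft_force: [0.1, 1.1, -1.9]
grip_width: 0.0251
grasp_force: 60.6
```

Emit:
{"method": "jog_arm", "body": {"motion": [{"x":4,"y":0,"z":0,"spin":0,"fingers":1},{"x":4,"y":4,"z":0,"spin":0,"fingers":1},{"x":4,"y":4,"z":0,"spin":0,"fingers":1},{"x":4,"y":4,"z":0,"spin":0,"fingers":1}]}}

```text
clock: 28.12
eef_pos: [0.5948, 0.0698, 0.1712]
tool_rot: [-0.26, 0.966, -0.002, -0.0]
ft_force: [0.8, -4.3, -3.4]
grip_width: 0.0256
grasp_force: 60.5
```

Emit:
{"method": "jog_arm", "body": {"motion": [{"x":0,"y":-4,"z":0,"spin":0,"fingers":1},{"x":0,"y":-8,"z":0,"spin":0,"fingers":1},{"x":0,"y":-8,"z":0,"spin":0,"fingers":1},{"x":0,"y":-8,"z":0,"spin":0,"fingers":1}]}}

```text
clock: 28.62
eef_pos: [0.5986, 0.0648, 0.1713]
tool_rot: [-0.26, 0.966, 0.0, 0.0]
ft_force: [0.3, -0.5, -2.8]
grip_width: 0.0257
grasp_force: 60.6
```

Emit:
{"method": "jog_arm", "body": {"motion": [{"x":0,"y":4,"z":0,"spin":0,"fingers":1},{"x":0,"y":4,"z":0,"spin":0,"fingers":1},{"x":0,"y":4,"z":0,"spin":0,"fingers":1}]}}

```text
clock: 29.0
eef_pos: [0.5966, 0.0681, 0.1713]
tool_rot: [-0.26, 0.966, 0.0, -0.0]
ft_force: [-0.4, -0.2, -1.8]
grip_width: 0.0257
grasp_force: 60.6
```

Emit:
{"method": "jog_arm", "body": {"motion": [{"x":-4,"y":0,"z":0,"spin":0,"fingers":1},{"x":-7,"y":0,"z":0,"spin":0,"fingers":1},{"x":-7,"y":0,"z":0,"spin":0,"fingers":1},{"x":-7,"y":0,"z":0,"spin":0,"fingers":1}]}}

```text
clock: 29.5
eef_pos: [0.6016, 0.0708, 0.171]
tool_rot: [-0.26, 0.966, -0.0, -0.001]
ft_force: [-4.2, -3.3, 0.1]
grip_width: 0.0253
grasp_force: 61.0
```

Emit:
{"method": "jog_arm", "body": {"motion": [{"x":4,"y":0,"z":0,"spin":0,"fingers":1},{"x":4,"y":-4,"z":0,"spin":0,"fingers":1},{"x":4,"y":-7,"z":0,"spin":0,"fingers":1},{"x":4,"y":-7,"z":0,"spin":0,"fingers":1},{"x":4,"y":-7,"z":0,"spin":0,"fingers":1}]}}

```text
clock: 30.12
eef_pos: [0.6027, 0.0652, 0.1716]
tool_rot: [-0.261, 0.965, 0.002, 0.0]
ft_force: [-2.1, 4.9, -0.7]
grip_width: 0.0253
grasp_force: 61.1
```

Emit:
{"method": "jog_arm", "body": {"motion": [{"x":0,"y":6,"z":0,"spin":0,"fingers":1},{"x":0,"y":6,"z":0,"spin":0,"fingers":1},{"x":0,"y":6,"z":0,"spin":0,"fingers":1}]}}

```text
clock: 30.5
eef_pos: [0.6, 0.0683, 0.1713]
tool_rot: [-0.26, 0.966, -0.0, 0.0]
ft_force: [0.2, 0.1, -1.7]
grip_width: 0.0252
grasp_force: 60.8
```

```bash
python3 - <<'E'
from m import *
s=cam('side');t=cam('top');o=readout.get_obs();p=o['eef_pos']
g=p+[0,0,.017]; d=np.array([np.cos(np.radians(30)),np.sin(np.radians(30)),0])
print(p,'pred mouth',proj(s,[g+.13*d-[0,0,.026],g+.13*d-[0,0,.0]]),'tip',proj(s,[p-[0,0,.0753]]))
im=s['pixels'][130:200,165:240]; hsv=cv2.cvtColor(im,cv2.COLOR_RGB2HSV)
m=((hsv[:,:,1]<40)&(hsv[:,:,2]>60)&(hsv[:,:,2]<125)).astype(np.uint8)
g2=cv2.cvtColor(im,cv2.COLOR_RGB2GRAY)
print('dark mouth');n,l,st,ce=cv2.connectedComponentsWithStats((g2[:, :35]<35).astype(np.uint8))
print([(a,c+[165,130]) for a,c in zip(st[1:],ce[1:]) if a[4]>5])
E
```

```text
[0.59990765 0.06827219 0.17124641] pred mouth [[178.75178774 194.3202204 ]
 [177.55809625 186.26668134]] tip [[227.07475017 199.95579289]]
dark mouth
[(array([10, 60,  7,  7, 25], dtype=int32), array([178.44, 194.08]))]
```

Emit:
{"method": "jog_arm", "body": {"motion": [{"x":1.5,"y":0,"z":0,"spin":0,"fingers":1},{"x":1.5,"y":0,"z":2,"spin":0,"fingers":1},{"x":1.5,"y":0,"z":4,"spin":0,"fingers":1},{"x":1.5,"y":0,"z":6,"spin":0,"fingers":1},{"x":1.5,"y":0,"z":6,"spin":0,"fingers":1}]}}

```text
clock: 31.22
eef_pos: [0.5983, 0.0678, 0.1649]
tool_rot: [-0.26, 0.966, 0.0, -0.0]
ft_force: [-0.2, 0.5, -1.7]
grip_width: 0.0251
grasp_force: 60.8
```

```bash
python3 -c "
from plan import *
plan([.5987,.0675,.1513],120); print(readout.get_obs()['ft_torque'])"
```

```text
x -0.2 y -0.5 z 13.6 spin 0.2 | eyyaw 120.2 tcp [0.5983 0.0678 0.1649] j6 -23.7 w 0.0251 F [-0.2  0.5 -1.7] g 61 t 31.2
[-0.00605019 -0.03611705  0.04331661]
```

Past the shoulder with no force. Continuing down to the flange.

Emit:
{"method": "jog_arm", "body": {"motion": [{"x":0,"y":0,"z":3,"spin":0,"fingers":1},{"x":0,"y":0,"z":6,"spin":0,"fingers":1},{"x":0,"y":0,"z":9,"spin":0,"fingers":1},{"x":0,"y":0,"z":12,"spin":0,"fingers":1},{"x":0,"y":0,"z":14,"spin":0,"fingers":1},{"x":0,"y":0,"z":14,"spin":0,"fingers":1}]}}

```text
clock: 31.98
eef_pos: [0.5983, 0.0679, 0.1511]
tool_rot: [-0.26, 0.966, 0.0, -0.0]
ft_force: [0.4, 0.2, -1.9]
grip_width: 0.0253
grasp_force: 60.8
```

```bash
python3 -c "
from plan import *
plan([.5987,.0675,.1513],120); print(readout.get_obs()['ft_torque'])"
```

```text
x -0.1 y -0.5 z -0.2 spin 0.2 | eyyaw 120.2 tcp [0.5983 0.0679 0.1511] j6 -23.7 w 0.0253 F [ 0.4  0.2 -1.9] g 61 t 32.0
[-0.04015706 -0.01742707  0.01357528]
```

Emit:
{"method": "jog_arm", "body": {"motion": [{"x":0,"y":0,"z":1.5,"spin":0,"fingers":1},{"x":0,"y":0,"z":1.5,"spin":4,"fingers":1},{"x":0,"y":0,"z":1.5,"spin":10,"fingers":1},{"x":0,"y":0,"z":1.7,"spin":16,"fingers":1},{"x":0,"y":0,"z":1.9,"spin":22,"fingers":1},{"x":0,"y":0,"z":2.1,"spin":28,"fingers":1},{"x":0,"y":0,"z":2.3,"spin":34,"fingers":1},{"x":0,"y":0,"z":2.4,"spin":40,"fingers":1}]}}

```text
clock: 32.98
eef_pos: [0.599, 0.0683, 0.1497]
tool_rot: [0.087, 0.996, 0.001, 0.001]
ft_force: [0.2, 0.3, 0.4]
grip_width: 0.0253
grasp_force: 61.1
```

```bash
python3 -c "
from plan import *
plan([.5985,.0678,.148],-1.6); print(readout.get_obs()['ft_torque'])"
```

```text
x 0.4 y -0.6 z 1.7 spin 81.6 | eyyaw 80.0 tcp [0.599  0.0683 0.1497] j6 16.5 w 0.0253 F [0.2 0.3 0.4] g 61 t 33.0
[0.22312979 0.0116319  0.20778719]
```

Emit:
{"method": "jog_arm", "body": {"motion": [{"x":0,"y":0,"z":0.4,"spin":7,"fingers":1},{"x":0,"y":0,"z":0.7,"spin":14,"fingers":1},{"x":0,"y":0,"z":0.9,"spin":21,"fingers":1},{"x":0,"y":0,"z":1.1,"spin":28,"fingers":1},{"x":0,"y":0,"z":1.3,"spin":35,"fingers":1},{"x":0,"y":0,"z":1.5,"spin":42,"fingers":1},{"x":0,"y":0,"z":1.7,"spin":49,"fingers":1},{"x":0,"y":0,"z":1.8,"spin":54,"fingers":1}]}}

```text
clock: 33.98
eef_pos: [0.5994, 0.0689, 0.148]
tool_rot: [0.529, 0.848, 0.002, 0.001]
ft_force: [0.2, 0.3, -0.9]
grip_width: 0.0256
grasp_force: 61.0
```

```bash
python3 -c "
from plan import *
plan([.5985,.0678,.148],-1.6); print(readout.get_obs()['ft_torque'])"
```

```text
x -0.6 y -1.3 z -0.0 spin 27.7 | eyyaw 26.1 tcp [0.5994 0.0689 0.148 ] j6 70.4 w 0.0256 F [ 0.2  0.3 -0.9] g 61 t 34.0
[ 0.4793141  -0.2390938   0.36526932]
```

Emit:
{"method": "jog_arm", "body": {"motion": [{"x":0,"y":-0.5,"z":0.2,"spin":6,"fingers":1},{"x":0,"y":-0.5,"z":0.4,"spin":12,"fingers":1},{"x":0,"y":-0.5,"z":0.6,"spin":18,"fingers":1},{"x":0,"y":-0.5,"z":0.8,"spin":24,"fingers":1},{"x":0,"y":-0.5,"z":0.9,"spin":28,"fingers":1},{"x":0,"y":-0.5,"z":0.9,"spin":28,"fingers":1}]}}

```text
clock: 34.72
eef_pos: [0.5996, 0.0688, 0.1471]
tool_rot: [0.718, 0.696, 0.002, 0.001]
ft_force: [2.8, 2.4, -2.8]
grip_width: 0.0254
grasp_force: 60.9
```

```bash
python3 - <<'E'
from m import *
from plan import plan
plan([.5985,.0678,.148],-1.6); o=readout.get_obs();print(o['ft_torque'])
s=cam('side');p=o['eef_pos'];P=np.array([.596,.0675,.1])
for yaw in(-88,-91.6,-95):
    d=np.array([np.cos(np.radians(yaw)),np.sin(np.radians(yaw)),0])
    print(yaw,proj(s,[[*(P+.13*d)[:2],.138],[*(P+.07*d)[:2],.17]]).round(1).tolist())
b=(212,125,250,185)
hsv=cv2.cvtColor(s['pixels'],cv2.COLOR_RGB2HSV)[b[1]:b[3],b[0]:b[2]]
for y in range(125,185,3):
    r=s['pixels'][y,212:256].astype(int); print(y,' '.join('%s'%('Y' if (a[0]>1.8*a[2] and a[1]>1.3*a[2]) else 'G' if a[1]>1.5*a[0] else '#' if a.sum()<110 else 'm' if a.sum()<260 else '.') for a in r))
E
```

```text
x -1.0 y -1.1 z -0.9 spin -0.1 | eyyaw -1.7 tcp [0.5996 0.0688 0.1471] j6 98.2 w 0.0254 F [ 2.8  2.4 -2.8] g 61 t 34.7
[ 0.84126876 -0.90774199  0.28717799]
-88 [[231.8, 159.9], [229.4, 162.7]]
-91.6 [[234.7, 160.0], [231.0, 162.8]]
-95 [[237.3, 160.1], [232.5, 162.8]]
125 # # Y # # # # # # Y # # # # # # # Y # Y Y # # # Y m . . . . . . . . . . . . . . . . . .
128 # # # # # Y # Y # Y # Y Y # # # Y Y # Y # # # # # # m . . . . . . . . . . . . . . . . .
131 m # # # # Y # Y # # Y # Y Y # # # # m m m m # # # # m . . . . . . . . . . . . . . . . .
134 G # # # m m m m m m m m m m m m # # # # # # # Y G # m . . . . . . . . . . . . . . . . .
137 # # G # G # # Y # G # # # G # # # # Y # # # Y # # G m . . . . . . . . . . . . . . . . .
140 # G # # # # # # G G # G # G # G # G # # # Y # G G # # . . . . . . . . . . . . . . . . .
143 Y G # # # # # # # Y G Y # # G # G # # # # # # # # # # . . . . . . . . . . . . . . . . .
146 # # Y G G # G # Y # # # G # G # # # G Y # # # # # # # . . . . . . . . . . . . . . . . .
149 # # Y # # # Y Y # G # # G # # # # # # # G # G # # # # # m . . . . . . . . . . . . . . .
15
[... 309 characters left out ...]
 G G # # G # G # m . . . . . # m G # # G # . . . . . . .
164 m . . # # # # # G # # # m # # G # Y G # G # Y Y Y Y Y Y Y # # # G G G m . . . . . . . .
167 # # m # G Y G # # . . . . . . m # # # # # # # Y Y Y Y G # G G # # # . . . . . . . . . .
170 # Y # # # # Y # # . . . . . m m m # # # G # # # # G G G # G # G m . . . . . . . . . . .
173 m # # # # Y # G # # G G G G G G G G # # Y # # # # # # # G # Y Y Y G G G G G G G G G . .
176 . . . m # # m m # m m # G G G G # # # # G # # # Y Y Y Y Y Y Y Y Y G G G G G G G G G G G
179 . G G G # # m m G m # # # # # # m m # m m # # G Y Y Y Y Y Y Y Y Y G G G G G G G G G G G
182 G G G G # # # m # # # # # # m # # # # m m G # # Y Y Y Y Y Y Y Y Y G G G G G G G G G G G
```

Emit:
{"method": "jog_arm", "body": {"motion": [{"x":0,"y":0,"z":0,"spin":0,"fingers":-0.5},{"x":0,"y":0,"z":0,"spin":0,"fingers":-0.5},{"x":0,"y":0,"z":0,"spin":0,"fingers":-0.5},{"x":0,"y":0,"z":-40,"spin":0,"fingers":-0.5},{"x":0,"y":0,"z":-80,"spin":0,"fingers":-0.5},{"x":0,"y":0,"z":-110,"spin":0,"fingers":-0.5},{"x":0,"y":0,"z":-110,"spin":0,"fingers":-0.5}]}}

```text
clock: 35.65
eef_pos: [0.5994, 0.0675, 0.2594]
tool_rot: [0.718, 0.696, 0.002, 0.002]
ft_force: [0.1, 0.2, -0.5]
grip_width: 0.0638
grasp_force: 0.0
```

```bash
python3 plan.py .40 .20 .26; 
```

```text
x 126.0 y -203.6 z -1.8 spin 0.0 | eyyaw -1.8 tcp [0.5994 0.0675 0.2594] j6 98.3 w 0.0638 F [ 0.1  0.2 -0.5] g 0 t 35.6
```

Emit:
{"method": "jog_arm", "body": {"motion": [{"x":126,"y":-204,"z":0,"spin":0,"fingers":-0.5},{"x":126,"y":-204,"z":0,"spin":0,"fingers":-0.5},{"x":126,"y":-204,"z":0,"spin":0,"fingers":-0.5},{"x":126,"y":-204,"z":0,"spin":0,"fingers":-0.5},{"x":126,"y":-204,"z":0,"spin":0,"fingers":-0.5},{"x":126,"y":-204,"z":0,"spin":0,"fingers":-0.5}]}}

```text
clock: 36.4
eef_pos: [0.3982, 0.1999, 0.2556]
tool_rot: [0.718, 0.696, -0.0, 0.0]
ft_force: [0.1, 0.7, -1.0]
grip_width: 0.0638
grasp_force: 0.0
```

```bash
python3 - <<'E'
from m import *
s=cam('side');t=cam('top')
P=np.array([.596,.0675,.1])
for yaw in(-86,-91.6,-97):
    d=np.array([np.cos(np.radians(yaw)),np.sin(np.radians(yaw)),0])
    print(yaw,*[proj(c,[[*(P+.13*d)[:2],.138],[*(P+.07*d)[:2],.178]]).round(1).tolist() for c in(s,t)])
k=big(blob(t,(22,120,40),(36,255,255),(250,150,320,225)));print('S top',cv2.boundingRect(k))
k=big(blob(t,(100,120,40),(125,255,255),(228,165,256,192)));print('cap',cv2.boundingRect(k),circ(t,k,.183))
def show(c,b):
  for y in range(b[1],b[3]):
    print(y,''.join('Y' if (a[0]>1.8*a[2] and a[1]>1.3*a[2]) else 'G' if a[1]>1.5*a[0] and a[1]>1.3*a[2] else 'B' if a[2]>1.4*a[0] else '#' if a.sum()<130 else '.' if a.sum()>330 else 'm' for a in c['pixels'][y,b[0]:b[2]].astype(int)))
show(t,(232,165,300,200)); print(); show(s,(205,145,265,195))
E
```

```text
-86 [[230.3, 159.9], [228.4, 160.3]] [[281.3, 178.0], [262.7, 176.8]]
-91.6 [[234.7, 160.0], [230.9, 160.3]] [[281.4, 181.9], [262.8, 179.0]]
-97 [[238.8, 160.3], [233.2, 160.5]] [[281.2, 185.7], [262.6, 181.1]]
S top (276, 177, 16, 18)
cap (237, 175, 7, 7) (array([0.597 , 0.0679, 0.0107]), array([0.5972, 0.0681, 0.0185, 0.0195]))
165 ..............................................mmmmmmmmm.............
166 ..........................................mmGGGGGGGGGGGGmmm.........
167 ......................................mmmGGGGGGGGGGGGGGGGGGmm.......
168 ....................................mmmGGGGGGGGGGGGGGGGGGGGGGmmm....
169 ...................................mmGGGGGGGGGGGGGGGGGGGGGGGGGGmm...
170 ..................................mmGGGGGGGGGGGGGGGGGGGGGGGGGGGGmmm.
171 ................mmmmmm..........mmmGGGGGGGGGGGGGGGGGGGGGGGGGGGGGGGm.
172 .............mmmmmmmmm.........mmGGGGGGGGGGGGGGGGGGGGGGGGGGGGGGGGGGm
173 ...........mmmmmmmmmmmm......mmmmGGGGGGGGGGGGGGGGGGGGGGGGGGGGGGGGGGm
174 ....mmmmmmmmmmmmmmmmmmmmmmmmmmmmGGGGGGGGGGGGGGGGGGGGGGGGGGGGGGGGGGGG
175 ..mmmmBBBBBBmmmmmmmmmmmmmmmmmmmmG
[... 4338 characters left out ...]
GGGGGG###########YYYYYYYYYYYYYGGGGGGGGGGGGGGGGGG..
185 .....GGGGGGGGGGG###########YYYYYYYYYYYYYGGGGGGGGGGGGGGGGGGm.
186 .....GGGGGGGGGGG###########YYYYYYYYYYYYYGGGGGGGGGGGGGGGGGG..
187 .....GGGGGGGGGGG###########YYYYYYYYYYYYYGGGGGGGGGGGGGGGGGG..
188 .....GGGGGGGGGGG###########YYYYYYYYYYYYYGGGGGGGGGGGGGGGGGGm.
189 .....GGGGGGGGGGG###########YYYYYYYYYYYYGGGGGGGGGGGGGGGGGGG..
190 ....mGGGGGGGGGGG###########YYYYYYYYYYYYGGGGGGGGGGGGGGGGGG#m.
191 ....mGGGGGGGGGGGG#m########YYYYYYYYYYYYGGGGGGGGGGGGGGGGGGGm.
192 ....mGGGGGGGGGGGG#########BYYYYYYYYYYYYGGGGGGGGGGGGGGGGGG#..
193 ...mm#GGGGGGGGGGG##########YYYYYYYYYYYGGGGGGGGGGGGGGGGGGG#..
194 ....#mGGGGGGGGGGG##########YYYYYYYYYYYGGGGGGGGGGGGGGGGGGGG..
```

The measurements agree with the job done. The mouth is about 3 mm from the dish centre, the cap sits over the port axis, the pots are nested, and the arm is clear. Handing in.

```bash
python3 -c "
from workcell import bot
print(bot.job_done())"
```

```text
the job is handed in; nothing more can be done
None
```

I handed the job in at about 36 s on the robot clock: the plug is in the stand, the yellow pot is nested in the green one in the dish (no grey or blue pot was present), and the spout is screwed in until stiff with its mouth about 3 mm from the dish centre by camera; no verdict came back.

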